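# Load and clamp a filter cassette holder

## Task

Build the filter stack: thread every blue filter cassette on the bench, flat, over the holder's two guide pins, make the stack up to exactly four plates with dark grey blank plates, and put the aluminium end plate on top. Then swing the clamp bridge fully shut into its jaw and turn the wing screw clockwise until its foot presses firmly on the end plate. Leave the other lab ware undisturbed.

Things in the scene. Friction and masses are not known exactly. Their poses are not given: they have to be found in the camera images.
- seat (a point): Holder's seat: centre of the flat top of a white manifold block (150 mm in x, 40 mm in y, top 30 mm above the bench) on a steel base 250 x 90 x 12 mm, fixed, but placed anew each start. x runs along the line of the pins, z up. Round-nosed steel pins, 9 mm thick, stand at x = +55 and -55 mm, y = 0, up to 62 mm above the seat
- jaw (a point): Middle of the jaw that takes the bridge's free end, at x = -101 mm in the seat frame, 74 mm above the seat, open to -y of the seat frame; on a 20 mm column, its top 94 mm above the seat. A like column at x = +98 mm carries the bridge's hinge
- cassette1_c (a point): Filter cassette (2 to 4 of the four are present): 140 x 40 x 10 mm blue plastic plate with a cream and white window on its face, 75 g; x along its length, z up; two 12 mm through-holes at x = +55 and -55 mm, y = 0; same under a half turn. Point at its centre, 5 mm above its underside. Lies flat on the bench at the start
- cassette2_c (a point): Filter cassette (2 to 4 of the four are present): 140 x 40 x 10 mm blue plastic plate with a cream and white window on its face, 75 g; x along its length, z up; two 12 mm through-holes at x = +55 and -55 mm, y = 0; same under a half turn. Point at its centre, 5 mm above its underside. Lies flat on the bench at the start
- cassette3_c (a point): Filter cassette (2 to 4 of the four are present): 140 x 40 x 10 mm blue plastic plate with a cream and white window on its face, 75 g; x along its length, z up; two 12 mm through-holes at x = +55 and -55 mm, y = 0; same under a half turn. Point at its centre, 5 mm above its underside. Lies flat on the bench at the start
- cassette4_c (a point): Filter cassette (2 to 4 of the four are present): 140 x 40 x 10 mm blue plastic plate with a cream and white window on its face, 75 g; x along its length, z up; two 12 mm through-holes at x = +55 and -55 mm, y = 0; same under a half turn. Point at its centre, 5 mm above its underside. Lies flat on the bench at the start
- blank1_c (a point): Blank plate (filler): 140 x 40 x 10 mm dark grey plastic plate with a small light dot on its face, 75 g; x along its length, z up; two 12 mm through-holes at x = +55 and -55 mm, y = 0; same under a half turn. Point at its centre, 5 mm above its underside. Lies flat on the bench at the start
- blank2_c (a point): Blank plate (filler): 140 x 40 x 10 mm dark grey plastic plate with a small light dot on its face, 75 g; x along its length, z up; two 12 mm through-holes at x = +55 and -55 mm, y = 0; same under a half turn. Point at its centre, 5 mm above its underside. Lies flat on the bench at the start
- end_plate_c (a point): End plate: 140 x 40 x 12 mm aluminium plate with a round steel pressure pad on its upper face, 180 g; x along its length, z up; two 12 mm through-holes at x = +55 and -55 mm, y = 0; same under a half turn. Point at its centre, 6 mm above its underside. Lies flat on the bench at the start
- bridge (a joint): Swing of the grey clamp bridge about its upright hinge, rad: 0 = shut over the pins, free end in the jaw (stop); grows, to 1.8 at most, as the free end swings towards -y of the seat frame (counter-clockwise from above). Starts at 1.2 to 1.65, stays where left; about 2 N at the handle moves it. Bridge 28 mm wide, 67 to 81 mm above the seat, clear of the pins
- bridge_hinge (a point): Point on the bridge's hinge axis, at x = +98 mm in the seat frame, 74 mm above the seat. Its x axis points along the bridge from the free end to the hinge
- bridge_handle (a point): Black upright round handle on the bridge, 18 mm thick, from 81 to 127 mm above the seat, 160 mm from the hinge axis. Point on its axis, 109 mm above the seat
- wing_screw (a joint): Turn of the brass wing screw in the bridge, rad, growing clockwise from above (tightening); starts at 0 to 0.6, friction 0.1 N m, stays where left; drives the press foot down 1.59 mm a rad. On four plates and end plate the foot touches near 2.2 rad; from there the force grows some 80 N a rad, so it is firm at 2.45 to 2.8
- wing_grip (a point): Centre of the screw's two wings, 98 mm from the hinge axis, 101 mm above the seat. Wings: 56 mm span along this frame's x (turns with the screw), 9 mm thick, 89 to 113 mm above the seat, 12 mm gap in the middle. Beside it on the bridge: a gauge (near face 40 mm from the axis, top 111 mm above the seat) and the handle (near face 53 mm): open the fingers little, turn in short arcs
- press_foot: Round steel foot, 24 mm across, under the screw; origin at the middle of its underside: with the screw at 0 it is 55.5 mm above the seat, 3.5 mm over the end plate on a stack of four
- petri_dish_c (a point): Petri dish, 90 mm across, 16 mm high, lying among the plates. Point at its centre. Leave alone
- beaker: Glass beaker, 72 mm across, 90 mm high, origin under its centre. Leave alone
- wash_bottle: White wash bottle with red cap, 60 mm across, 150 mm high, origin under its centre. Leave alone
- tip_box: Orange pipette tip box 120 x 85 x 59 mm, origin under its centre. Leave alone
- slide_box: Black slide box 100 x 170 x 36 mm, origin under its centre. Leave alone
- tube_rack: Green rack of capped tubes 80 x 200 mm, 85 mm high, origin under its centre. Leave alone
Not all that is in view belongs to the job. Leave any red look-alike of the part that bears cassette1_c alone.

How it is judged (in metres and radians):
On the way, in this order (a step that is already met when the one before it is completed fails the run):
1. every cassette is on the pins and the end plate lies flat on a stack of four plates (horizontal distance between each of cassette1_c, cassette2_c, cassette3_c, cassette4_c, end_plate_c and seat below 0.005 m and z of each of cassette1_c, cassette2_c, cassette3_c, cassette4_c in the frame of seat below 0.0375 m and angle between the x axis of each of cassette1_c, cassette2_c, cassette3_c, cassette4_c, end_plate_c and the x axis of seat, either way round below 0.06 rad and angle between the z axis of each of cassette1_c, cassette2_c, cassette3_c, cassette4_c and the z axis of seat, either way round below 0.06 rad and z of end_plate_c in the frame of seat between 0.0425 and 0.0485 m and angle between the z axis of end_plate_c and the z axis of seat, either way round below 0.04 rad), for 0.2 s.
2. the bridge is swung shut over the stack (value of joint bridge below 0.05 rad and horizontal distance between end_plate_c and seat below 0.005 m and z of end_plate_c in the frame of seat between 0.0425 and 0.0485 m and angle between the x axis of end_plate_c and the x axis of seat, either way round below 0.06 rad and angle between the z axis of end_plate_c and the z axis of seat, either way round below 0.04 rad), for 0.2 s.
3. the wing screw is turned down until its foot presses firmly on the end plate (value of joint bridge below 0.05 rad and contact force between press_foot and anything else above 6 N), for 0.2 s.
At the end, for the whole second after the job is handed in: Every cassette present lies flat on the pins, within 5 mm of the seat axis; the end plate lies flat on exactly four plates (centre 42.5 to 48.5 mm above the seat); the bridge is shut (under 0.05 rad) and the press foot bears down with over 6 N (all of step 1 and all of step 3); the robot touches nothing.
It fails at once if a piece of lab ware is pushed more than 4 cm or tipped over (distance of any of beaker, wash_bottle, tip_box, slide_box, tube_rack, petri_dish_c from where it was at the start of the episode above 0.04 m or angle between any of beaker, wash_bottle, tip_box, slide_box, tube_rack's own z axis and vertical above 0.5 rad).
Of cassette1, cassette2, cassette3, cassette4 only 2 to 4 are there at a start; the rules pass over those that are not, and their reading is None.
At some moment in a run one of cassette1, cassette2, cassette3, cassette4, blank1, blank2, end_plate may be knocked a few centimetres aside while the robot is not near it.
Once in a run the grip may slacken for a moment while it holds something.
It also fails if it takes over 208 s, if anything falls off the work surface, if the arm or the gripper's body presses on something with over 40 N, if the wrist force passes 120 N, or if a joint passes its speed limit or range.

## Robot

A 6-joint arm with a two-finger parallel gripper is mounted at the origin on the work surface. World frame = base frame: x ahead of the robot, y to its left, z up, the work surface at z = 0. Lengths are in m, angles in degrees, forces in N, time in s.
With the tool pointing down it reaches from about 0.325 to 0.875 m from the base axis. Payload 4.4 kg.
Tool frame: the origin (TCP) lies at the very end of the fingers, on their centre line; the grasp point (between the pads) lies 19 mm behind it (manip.grasp_offset is the distance from the TCP to the grasp point, in m); z points along the fingers, y is the line along which they close (so a half turn about z gives the same grasp; the last joint's range is limited). The gripper opens to 85 mm and grips with 20 to 120 N. Pads are 22 mm wide; open, the fingers measure 114 mm over their backs; the gripper's body (76 mm by 85 mm) begins 54 mm behind the grasp point. The pads swing forward as they close: fully open they stand 13 mm farther back than shut.
Start: joints at [61.45, 11.837, 88.321, -0, 79.842, -8.623], TCP at [0.196, 0.541, 0.207] pointing down, gripper open.
Joint ranges: [-156.59, 156.59], [-49.26, 127.26], [12.9, 141.05], [-63.56, 243.56], [4.71, 150.69], [-161.64, 161.64]. Speed limits (degrees/s): [159.86, 159.86, 180, 180, 180, 180].

## Interface

Orientations are given as [roll, pitch, yaw] about the fixed x, y, z axes, in that order (R = Rz(yaw) Ry(pitch) Rx(roll)).
In Python, from bench import manip gives the robot as it stands.
- The arm moves only by the tool arm_command, never from a script. Its argument "plan" is a list that holds one entry, the list of rows, each a list of 5 numbers: the closure, from 0 (fully open) to 1 (shut), then the shift along the tool's x, y, z in mm, then the turn about the tool's z in degrees. In form: [[[fingers, tx, ty, tz, twist], ...]]. A call has 1 to 5 rows; each row shifts and turns the commanded pose from where the row before left it, along the tool's axes as they then stand; what a row does not reach is not made up. A row lasts 1/8 s, in which the tool goes at most 62.5 mm and 10.7 degrees, less where a joint would pass 70% of its speed; a pose out of reach is approached as far as the arm can. A call with a gripper value outside its range is refused whole. The fingers move at their own pace and stop on an object; "newtons" is the grip in N (left out, the last holds). Time passes only in rows, so rows that do not move let the fingers close. It gives the time, the measured TCP pose, the force, the opening and the grip force at its end, in the units of the state.
- manip.get_state(): the state, without advancing time (a new reading comes with each control period).
- manip.snapshot(name): name is "side" or "top" or "wrist"; returns a dict with "img" (384x512x3 uint8, blue, green, red), "intrinsics" (3x3 intrinsics, pixels), "extrinsics" (4x4, takes a point from camera to world coordinates). Camera axes: x right, y down, z forward; pixel columns grow to the right and rows downward; lengths in m; the calibration is good to about 2 mm. A picture is of the moment at which its call begins. There is no depth.
- manip.close_job(): hands the job in; it is judged then, once.
Trained networks look in the newest picture that a camera, given by its name, has taken for a name from the list of things; names that differ only in an ending like _2 or _b are one class to them, and where a whole thing is asked for, a point or a joint stands for the part that bears it (a point fixed in the world has none). Each returns a list of dicts, best first, with "conf" (0 to 1); they miss things now and then, are a little off and sometimes report something else, mostly with a low value. They report only what shows in the picture. A call takes as long as a camera call. They do not tell look-alikes from the thing itself.
- manip.masks_of(camera, target): "region" (384x512 bool, what is visible of it) and "box" ([centre column, centre row, width, height] in pixels, round what is visible of it).
The state is a dict: "t": time; "joint_pos": joint angles; "dq": joint speeds; "effort": joint torques, N m; "tool_pos": TCP position; "tool_rot": TCP orientation; "ft_force": force on the tool from outside, world axes, zero at the start; "ft_torque": the same for the moment, N m; "grip_width": opening from 0.0 (shut) to 1.0 (fully open); "grip_force": force on a finger pad.
Only numpy, scipy, OpenCV 4.12 (cv2) and the standard library are available. Lean on these libraries where they do the work, as an engineer would, in place of code of your own. Each camera call takes 0.05 s, during which the arm holds its last target. There are 200 camera calls.

## Working session

There is one attempt and no reset: what is moved stays moved. The work goes in short steps, Python scripts to look and compute and a tool call to move; the robot and the scene stay as the last step left them, time stands still between calls to the robot, and variables do not carry over. Pictures are saved under pics/ and viewed, at most 14 in all, crops included, and the job is handed in when it is done.

Besides the shell and the picture viewer there is one more tool, called after "Call:" by a JSON object that holds its "api" and its "payload". arm_command: Moves the arm, as the interface text tells. Its arguments: {"type":"object","properties":{"plan":{"type":"array","items":{"type":"array","items":{"type":"array","items":{"type":"number"}}}},"newtons":{"type":"number"}},"required":["plan"]}

```bash
mkdir -p pics; ls; python3 - <<'E'
from bench import manip
import cv2
for n in ("side","top"):
    s=manip.snapshot(n); cv2.imwrite(f"pics/{n}0.png",s["img"]); print(n,s["intrinsics"].tolist(),s["extrinsics"].round(4).tolist())
    for t in ("cassette1_c","blank1_c","end_plate_c","petri_dish_c","bridge","wing_screw","bridge_handle","seat"):
        try:
            for r in manip.masks_of(n,t): print(t,round(r["conf"],2),[round(float(v)) for v in r["box"]])
        except Exception as e: print(t,e)
print(manip.get_state())
E
```

```text
pics
side [[401.1288054431515, 0.0, 259.3534691406738], [0.0, 401.1288054431515, 189.27545121922418], [0.0, 0.0, 1.0]] [[0.8708, -0.3723, 0.3212, 0.104], [-0.4914, -0.6818, 0.542, -0.6519], [0.0172, -0.6298, -0.7766, 1.0492], [0.0, 0.0, 0.0, 1.0]]
cassette1_c 0.98 [198, 175, 42, 23]
cassette1_c 0.62 [140, 169, 29, 27]
cassette1_c 0.47 [346, 293, 49, 33]
blank1_c 0.8 [190, 152, 41, 19]
end_plate_c 0.67 [274, 156, 70, 32]
end_plate_c 0.59 [320, 261, 48, 33]
petri_dish_c 0.84 [228, 138, 24, 15]
bridge 0.87 [274, 158, 67, 27]
bridge 0.31 [272, 193, 76, 101]
wing_screw 0.54 [390, 315, 34, 36]
bridge_handle 0.61 [277, 158, 67, 27]
seat 0.66 [272, 192, 78, 101]
seat 0.61 [270, 288, 47, 34]
seat 0.38 [393, 315, 34, 35]
top [[435.3987405503696, 0.0, 248.81816152199997], [0.0, 435.3987405503696, 188.31840861965793], [0.0, 0.0, 1.0]] [[-0.0103, -0.9877, 0.1563, 0.2403], [-0.9999, 0.0118, 0.0089, 0.012], [-0.0106, -0.1562, -0.9877, 1.6535], [0.0, 0.0, 0.0, 1.0]]
cassette1_c 0.94 [193, 218, 12, 35]
cassette1_c 0.75 [157, 264, 37, 19]
blank1_c 0.92 [164, 217, 14, 40]
end_plate_c 0.72 [316, 175, 12
[... 277 characters left out ...]
eat 0.84 [250, 165, 67, 77]
{'t': 0.9, 'joint_pos': array([ 6.14496354e+01,  1.18350696e+01,  8.83220854e+01,  3.09947738e-04,
        7.98410799e+01, -8.62243792e+00]), 'dq': array([ 0.08573283, -0.02156212, -0.04382197,  0.00196268, -0.02452381,
       -0.02546936]), 'effort': array([ 6.07589345e-05, -3.83039045e+01, -2.91980571e+01, -1.26036471e-04,
        6.78912875e-04, -3.39990180e-06]), 'tool_pos': array([0.19598653, 0.54057136, 0.20739856]), 'tool_rot': array([ 1.79998209e+02, -3.70115939e-05,  1.60072019e+02]), 'ft_force': array([ 1.27475275, -0.14129994,  0.03577244]), 'ft_torque': array([-0.02572136, -0.00099337, -0.07348712]), 'grip_force': 0.0, 'grip_width': 0.9977435213990209}
```

```bash
python3 - <<'E'
import cv2
a=cv2.imread("pics/top0.png"); cv2.imwrite("pics/top0c.png",cv2.resize(a[100:310,110:390],(800,600),interpolation=cv2.INTER_CUBIC))
a=cv2.imread("pics/side0.png"); cv2.imwrite("pics/side0c.png",cv2.resize(a,(800,600),interpolation=cv2.INTER_CUBIC))
E
```

```text
(no output)
```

View pics/top0c.png

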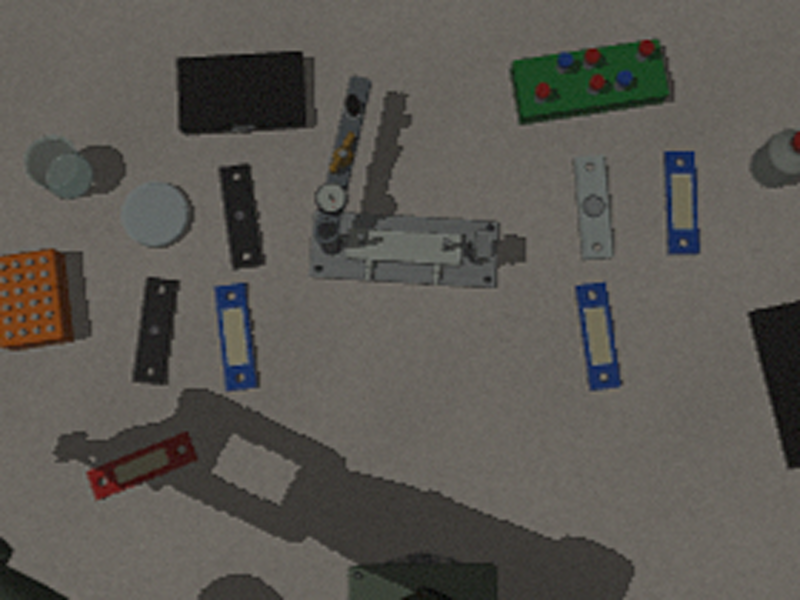

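View pics/side0c.png

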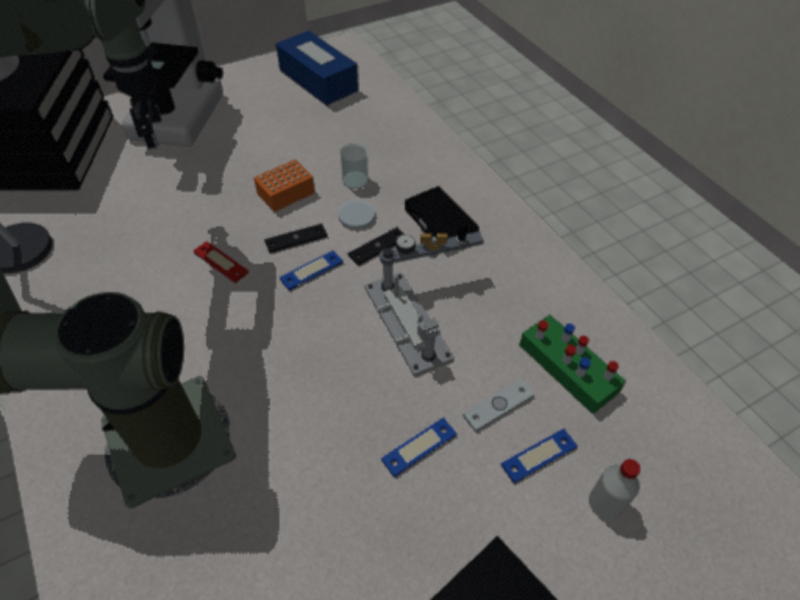

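```bash
cat > h.py <<'E'
from bench import manip
import numpy as np, cv2
def snap(n,save=None):
    s=manip.snapshot(n)
    if save: cv2.imwrite(f"pics/{save}.png",s["img"])
    return s
def ray(s,uv,z):
    K=np.array(s["intrinsics"]);T=np.array(s["extrinsics"])
    d=T[:3,:3]@np.linalg.inv(K)@np.array([uv[0],uv[1],1.]); o=T[:3,3]
    return o+d*(z-o[2])/d[2]
def proj(s,P):
    K=np.array(s["intrinsics"]);T=np.array(s["extrinsics"])
    p=K@(T[:3,:3].T@(np.asarray(P,float)-T[:3,3])); return p[:2]/p[2]
def blobs(s,mask,z=.01,amin=150):
    """min-area rectangles of mask blobs, on the plane z: centre xy mm, sizes mm, long axis yaw"""
    out=[]
    for c in cv2.findContours(mask.astype(np.uint8),cv2.RETR_EXTERNAL,cv2.CHAIN_APPROX_NONE)[0]:
        if cv2.contourArea(c)<amin: continue
        w=np.array([ray(s,p[0],z)[:2]*1000 for p in c],np.float32)
        (x,y),(a,b),t=cv2.minAreaRect(w)
        if a<b: a,b,t=b,a,t+90
        m=c.reshape(-1,2).mean(0)
        out.append((np.round([x,y],1),np.round([a,b],1),round((t+90)%180-90,1),m.round()))
    return out
def blue(img):
    h=cv2.cvtColor(img,cv2.COLOR_BGR2HSV); return (h[...,0]>105)&(h[...,0]<130)&(h[...,1]>120)&(h[...,2]>30)
def st():
    q=manip.get_state(); print(round(q["t"],2),(q["tool_pos"]*1000).round(1),q["tool_rot"].round(1),"F",q["ft_force"].round(1),"w",round(q["grip_width"],3),q["grip_force"]); return q
def go(x,y,z,yaw):
    """tool-frame remainder to a downward pose (mm, deg)"""
    q=manip.get_state();p=q["tool_pos"]*1000;a=np.radians(q["tool_rot"][2])
    d=np.array([x,y,z])-p
    print("dx %.1f dy %.1f dz %.1f twist %.1f"%(np.cos(a)*d[0]+np.sin(a)*d[1],np.sin(a)*d[0]-np.cos(a)*d[1],-d[2],(q["tool_rot"][2]-yaw+180)%360-180))
E
python3 - <<'E'
from h import *
s=snap("top")
m=cv2.morphologyEx(blue(s["img"]).astype(np.uint8),cv2.MORPH_CLOSE,np.ones((9,9)))
for b in blobs(s,m,amin=100): print("blue",b)
g=s["img"].max(2)
for b in blobs(s,(g<45),amin=100): print("dark",b)
for n,(u,v),z in [("endhole",(590,168),.012),("endhole",(597,247),.012),("endpad",(594,206),.012),("base tl",(313,213),.012),("tr",(497,220),.012),("bl",(311,278),.012),("br",(496,287),.012),("handle",(353,103),.15),("wing",(342,152),.13),("hinge",(329,222),.104)]:
    print(n,(ray(s,(110+.35*u,100+.35*v),z)*1000).round())
E
```

```text
blue (array([ 387.9, -237.2]), array([137.1,  39.3]), 5.9, array([319., 217.]))
blue (array([391.9, 242.9]), array([137.9,  38.8]), 7.3, array([192., 217.]))
blue (array([ 565.6, -355.4]), array([137. ,  39.4]), -0.4, array([348., 170.]))
blue (array([740.7, 912. ]), array([195. , 153.5]), -79.6, array([ 23., 131.]))
dark (array([-146. , -838.1]), array([110. ,  92.7]), 67.7, array([496., 364.]))
dark (array([-132.3,  605. ]), array([152. ,  91.3]), 53.5, array([ 90., 362.]))
dark (array([-39.7, 847.9]), array([311.1, 183.2]), 4.5, array([ 16., 341.]))
dark (array([ 26.1, 398.5]), array([1012.1,  328.4]), 78.5, array([135., 310.]))
dark (array([291.7, 926.4]), array([157.4,  79.3]), 4.5, array([  6., 247.]))
dark (array([367.9, 895. ]), array([235.3,  19.9]), 50.0, array([ 20., 225.]))
dark (array([ 329.4, -532.1]), array([210. , 152.8]), 11.4, array([398., 232.]))
dark (array([401.4, 348.6]), array([138.1,  40.4]), -6.4, array([164., 215.]))
dark (array([ 433.7, -855.7]), array([131.3,  91.6]), -23.2, array([483., 203.]))
dark (array([554.4, 237.2]), array([137.1,  39.8]), 7.7, array([194., 175.]))
dark (array([725.5, 237.4]), array([172.4, 108. ]), -87.3, array([194., 132.]))
dark (array([738.1, 909.5]), array([202.4, 149.4]), -78.6, array([ 31., 138.]))
endhole [ 612. -235.   12.]
endhole [ 504. -241.   12.]
endpad [ 560. -239.   12.]
base tl [555. 139.  12.]
tr [ 542. -108.   12.]
bl [467. 141.  12.]
br [ 452. -105.   12.]
handle [668.  78. 150.]
wing [610.  93. 130.]
hinge [526. 111. 104.]
```

```bash
python3 -c "
from h import *
go(401,349,170,173.6)"
```

```text
dx -258.0 dy -110.2 dz 37.4 twist -13.5
```

Call:
{"api": "arm_command", "payload": {"plan": [[[0,-52,-22,7,0],[0,-52,-22,7,0],[0,-52,-22,7,0],[0,-51,-22,8,0],[0,-51,-22,8,0]]]}}

```text
t: 1.58
tool_pos: [0.4023, 0.348, 0.1705]
tool_rot: [180.0, 0.0, 160.1]
ft_force: [0.1, 0.3, -0.2]
grip_width: 0.999
grip_force: 0.0
```

Call:
{"api": "arm_command", "payload": {"plan": [[[0.3,0,0,0,-7],[0.3,0,0,0,-6.5],[0.3,0,0,0,0]]]}}

```text
t: 1.95
tool_pos: [0.4012, 0.349, 0.1704]
tool_rot: [180.0, 0.0, 173.5]
ft_force: [-0.1, 0.2, -0.3]
grip_width: 0.702
grip_force: 0.0
```

```bash
python3 - <<'E'
from h import *
st(); go(401,349,170,173.6)
s=snap("wrist","w1"); print(s["intrinsics"].tolist(),s["extrinsics"].round(4).tolist())
for c in [(401,349),(0,0)]:
    pass
for t in ("blank1_c","cassette1_c"):
    for r in manip.masks_of("wrist",t): print(t,r["conf"],r["box"],blobs(s,r["region"],amin=500))
E
```

```text
1.95 [401.2 349.  170.4] [180.    0.  173.5] F [-0.1  0.2 -0.3] w 0.702 0.0
dx 0.2 dy -0.1 dz 0.4 twist -0.1
[[286.07982500696016, 0.0, 249.68851108886315], [0.0, 286.07982500696016, 191.79646104119968], [0.0, 0.0, 1.0]] [[0.1138, 0.948, 0.2971, 0.3257], [0.9935, -0.1088, -0.0335, 0.3574], [0.0006, 0.299, -0.9543, 0.3365], [0.0, 0.0, 0.0, 1.0]]
blank1_c 0.68 [253.6, 168.1, 36.4, 117.1] [(array([401.7, 353. ]), array([141.8,  41.8]), -6.6, array([253., 166.]))]
blank1_c 0.55 [56.7, 294.4, 110.0, 102.0] [(array([544. ,  64.3]), array([164.3, 162.9]), 85.8, array([ 41., 285.]))]
cassette1_c 0.79 [161.4, 168.8, 68.7, 115.3] [(array([392.3, 246.7]), array([140.3,  43.6]), 7.4, array([161., 168.]))]
```

View pics/w1.png

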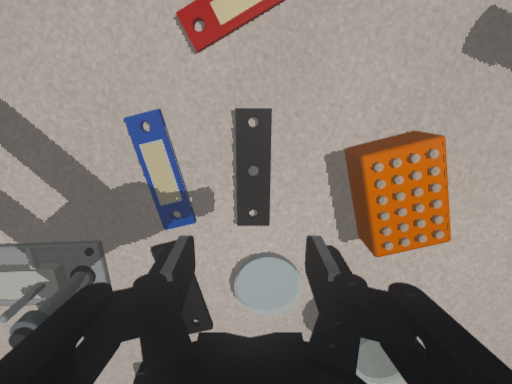

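Call:
{"api": "arm_command", "payload": {"plan": [[[0.3,0,0,-40,0],[0.3,-28,-53,-10,0],[0.3,-28,-53,-10,0],[0.3,-28,-53,-10,0],[0.3,-28,-53,-10,0]]]}}

```text
t: 2.72
tool_pos: [0.489, 0.1247, 0.251]
tool_rot: [180.0, 0.1, 173.6]
ft_force: [1.1, 1.2, -0.1]
grip_width: 0.701
grip_force: 0.0
```

Call:
{"api": "arm_command", "payload": {"plan": [[[0.3,-28,-53,0,0],[0.3,0,-53,0,0],[0.3,0,0,0,10],[0.3,0,0,0,10],[0.3,0,0,0,10]]]}}

```text
t: 3.35
tool_pos: [0.5045, 0.0175, 0.2504]
tool_rot: [180.0, 0.0, 143.2]
ft_force: [-0.0, 0.5, -0.5]
grip_width: 0.7
grip_force: 0.0
```

Call:
{"api": "arm_command", "payload": {"plan": [[[0.3,0,0,0,10],[0.3,0,0,0,10],[0.3,0,0,0,10],[0.3,0,0,0,10],[0.3,0,0,0,10]]]}}

```text
t: 3.98
tool_pos: [0.5045, 0.0179, 0.2505]
tool_rot: [180.0, 0.0, 93.2]
ft_force: [0.5, -0.2, -0.4]
grip_width: 0.705
grip_force: 0.0
```

Call:
{"api": "arm_command", "payload": {"plan": [[[0.3,0,0,0,6.5],[0.3,0,0,0,0],[0.3,0,0,0,0]]]}}

```text
t: 4.35
tool_pos: [0.5046, 0.0177, 0.2504]
tool_rot: [180.0, 0.0, 87.2]
ft_force: [-0.4, -0.8, -0.6]
grip_width: 0.701
grip_force: 0.0
```

```bash
python3 - <<'E'
from h import *
st(); s=snap("wrist","w2"); print(s["extrinsics"].round(4).tolist())
cv2.imwrite("pics/w2c.png",cv2.resize(s["img"][60:285,90:390],(800,600),interpolation=cv2.INTER_CUBIC))
E
```

```text
4.35 [504.6  17.7 250.4] [180.    0.   87.2] F [-0.4 -0.8 -0.6] w 0.701 0.0
[[0.9988, -0.0475, -0.0141, 0.5086], [-0.0495, -0.9534, -0.2976, 0.0936], [0.0007, 0.2979, -0.9546, 0.4165], [0.0, 0.0, 0.0, 1.0]]
```

View pics/w2c.png

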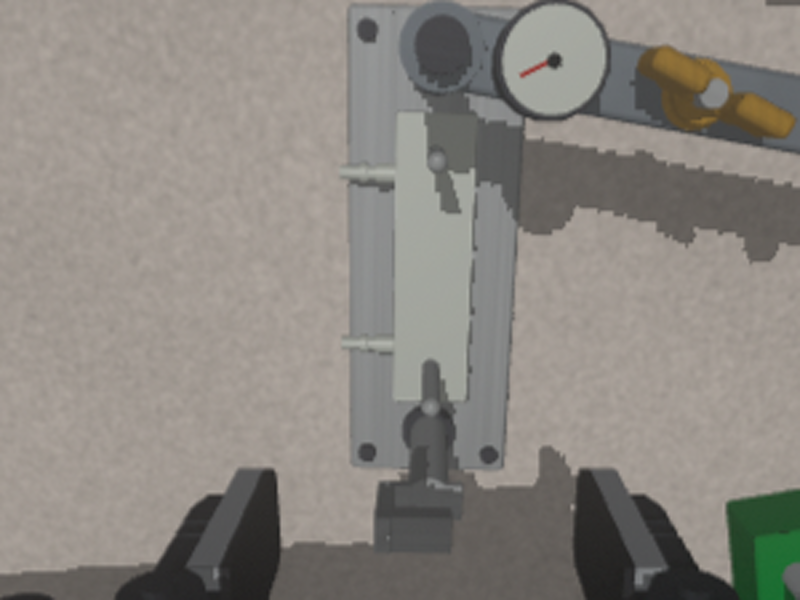

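```bash
python3 - <<'E'
from h import *
img=cv2.imread("pics/w2.png")
class S(dict):pass
T=np.array([[0.9988,-0.0475,-0.0141,0.5086],[-0.0495,-0.9534,-0.2976,0.0936],[0.0007,0.2979,-0.9546,0.4165],[0,0,0,1]])
s=dict(img=img,intrinsics=[[286.08,0,249.69],[0,286.08,191.80],[0,0,1]],extrinsics=T)
f=lambda u,v:(90+.375*u,60+.375*v)
a=ray(s,f(437,160),.0875)*1000;b=ray(s,f(430,406),.0875)*1000
print(a,b,(a+b)/2,np.linalg.norm(a-b),np.degrees(np.arctan2(*(a-b)[[1,0]])))
for p in [(396,112),(476,112),(467,400),(393,400)]: print((ray(s,f(*p),.03)*1000).round(1))
big=np.hstack([cv2.resize(img[y-14:y+14,x-20:x+20],(400,280),interpolation=cv2.INTER_NEAREST) for x,y in((254,122),(251,212))])
w1=cv2.imread("pics/w1.png")
big2=np.hstack([cv2.resize(w1[y-14:y+14,x-20:x+20],(400,280),interpolation=cv2.INTER_NEAREST) for x,y in((253,122),(253,212))])
cv2.imwrite("pics/z.png",np.vstack([big,big2]))
E
```

```text
[512.57370847  74.7294844   87.5       ] [504.35258508 -35.4272944   87.5       ] [508.46314678  19.651095    87.5       ] 110.46312862976522 85.73186449723178
[494.5  94.9  30. ]
[533.1  93.   30. ]
[523.8 -55.5  30. ]
[483.8 -53.5  30. ]
```

View pics/z.png

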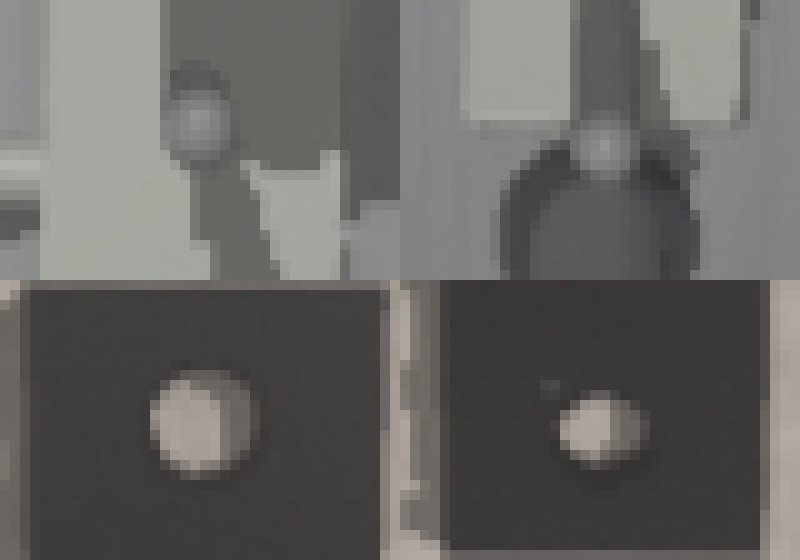

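Call:
{"api": "arm_command", "payload": {"plan": [[[0.3,44,-25,0,0],[0.3,44,-25,0,0],[0.3,44,-25,26,0],[0.3,44,-25,27,0],[0.3,45,-24,27,0]]]}}

```text
t: 5.03
tool_pos: [0.3914, 0.246, 0.17]
tool_rot: [179.9, -0.0, 87.1]
ft_force: [0.6, 0.0, -0.6]
grip_width: 0.701
grip_force: 0.0
```

Call:
{"api": "arm_command", "payload": {"plan": [[[0.3,0,0,0,10],[0.3,0,0,0,10],[0.3,0,0,0,10],[0.3,0,0,0,10],[0.3,0,0,0,10]]]}}

```text
t: 5.65
tool_pos: [0.392, 0.2447, 0.1705]
tool_rot: [180.0, -0.0, 36.8]
ft_force: [0.1, -0.5, 0.4]
grip_width: 0.697
grip_force: 0.0
```

Call:
{"api": "arm_command", "payload": {"plan": [[[0.3,0,0,0,10],[0.3,0,0,0,10],[0.3,0,0,0,10],[0.3,0,0,0,0],[0.3,0,0,0,0]]]}}

```text
t: 6.28
tool_pos: [0.392, 0.2446, 0.1704]
tool_rot: [-180.0, -0.0, 7.2]
ft_force: [0.0, 0.5, -0.6]
grip_width: 0.703
grip_force: 0.0
```

```bash
cat >> h.py <<'E'
def plates(s,kind):
    """plates in the picture on plane z=top: centre, size, yaw; by blue colour or by network"""
    if kind=="blue":
        m=cv2.morphologyEx(blue(s["img"]).astype(np.uint8),cv2.MORPH_CLOSE,np.ones((25,25)))
        return blobs(s,m,.010,800)
    return [b for r in manip.masks_of("wrist",kind) for b in blobs(s,r["region"],.012 if "end" in kind else .010,800)]
E
python3 - <<'E'
from h import *
st(); s=snap("wrist","w3")
for b in plates(s,"blue"): print(b)
go(392,245,170,7.4)
E
```

```text
6.28 [392.  244.6 170.4] [-180.    -0.     7.2] F [ 0.   0.5 -0.6] w 0.703 0.0
(array([393.3, 245. ]), array([136.9,  39.1]), 7.2, array([249., 166.]))
dx 0.0 dy -0.4 dz 0.4 twist -0.2
```

Call:
{"api": "arm_command", "payload": {"plan": [[[0.3,1,0,55,0],[0.3,0,0,55,0],[0.3,0,0,45,0],[0.3,0,0,13,0],[0.3,0,0,0,0]]]}}

```text
t: 6.95
tool_pos: [0.393, 0.2447, 0.0024]
tool_rot: [180.0, 0.0, 7.1]
ft_force: [-0.1, -0.4, 0.1]
grip_width: 0.701
grip_force: 0.0
```

Call:
{"api": "arm_command", "payload": {"plan": [[[0.8,0,0,0,0],[0.8,0,0,0,0],[0.8,0,0,0,0],[0.8,0,0,0,0]]], "newtons": 50}}

```text
t: 7.45
tool_pos: [0.3934, 0.2449, 0.0029]
tool_rot: [-180.0, -0.1, 7.1]
ft_force: [0.4, -1.0, -0.5]
grip_width: 0.201
grip_force: 0.0
```

Call:
{"api": "arm_command", "payload": {"plan": [[[0.8,0,0,-20,0],[0.8,0,0,-55,0],[0.8,0,0,-55,0],[0.8,0,0,-30,0],[0.8,0,0,0,0]]]}}

```text
t: 8.07
tool_pos: [0.3954, 0.2457, 0.1656]
tool_rot: [-179.9, -0.4, 7.1]
ft_force: [-0.5, 0.3, -0.6]
grip_width: 0.204
grip_force: 0.0
```

```bash
python3 - <<'E'
from h import *
st(); s=snap("wrist","w4")
for b in plates(s,"blue"): print(b)
E
```

```text
8.07 [395.4 245.7 165.6] [-179.9   -0.4    7.1] F [-0.5  0.3 -0.6] w 0.204 0.0
(array([393. , 244.8]), array([138.5,  38.9]), 7.2, array([250., 171.]))
```

View pics/w4.png

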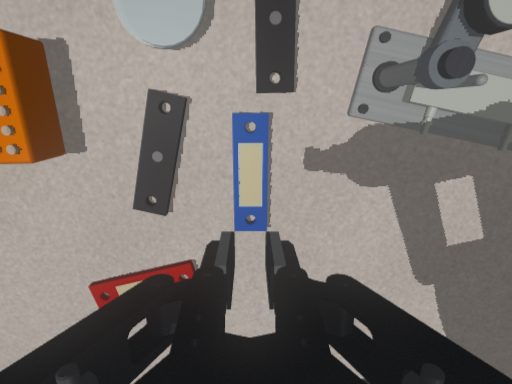

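Call:
{"api": "arm_command", "payload": {"plan": [[[0.4,0,0,55,0],[0.4,0,0,55,0],[0.4,0,0,45,0],[0.4,0,0,10,0],[0.4,0,0,0,0]]]}}

```text
t: 8.75
tool_pos: [0.3921, 0.2443, -0.0034]
tool_rot: [180.0, 0.1, 7.1]
ft_force: [0.2, 0.8, 0.7]
grip_width: 0.6
grip_force: 0.0
```

Call:
{"api": "arm_command", "payload": {"plan": [[[0.8,0,0,0,0],[0.8,0,0,0,0],[0.8,0,0,0,0]]]}}

```text
t: 9.12
tool_pos: [0.3941, 0.2451, -0.0014]
tool_rot: [-180.0, -0.1, 7.1]
ft_force: [-0.0, 0.2, 0.8]
grip_width: 0.201
grip_force: 0.0
```

```bash
python3 - <<'E'
from h import *
st(); s=snap("wrist","w5"); t=snap("side","s5")
cv2.imwrite("pics/s5c.png",np.hstack([cv2.resize(s["img"],(400,300)),cv2.resize(t["img"][110:230,140:300],(400,300),interpolation=cv2.INTER_CUBIC)]))
E
```

```text
9.12 [394.1 245.1  -1.4] [-1.8e+02 -1.0e-01  7.1e+00] F [-0.   0.2  0.8] w 0.201 0.0
```

View pics/s5c.png

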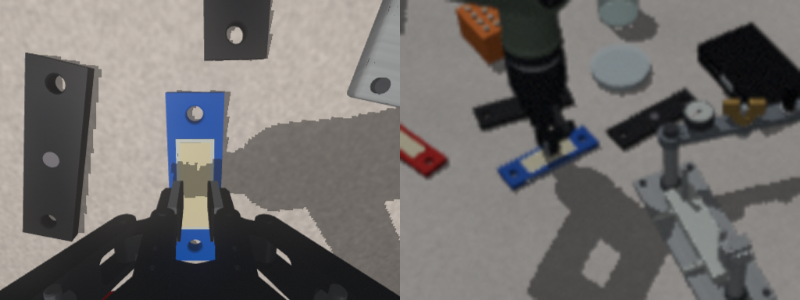

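Call:
{"api": "arm_command", "payload": {"plan": [[[0.4,0,0,-20,0],[0.4,0,0,0,0],[0.4,0,0,15,0],[0.4,0,0,6,0],[0.4,0,0,3,0]]]}}

```text
t: 9.85
tool_pos: [0.3917, 0.2442, -0.0082]
tool_rot: [180.0, 0.2, 7.1]
ft_force: [0.4, 0.6, 0.5]
grip_width: 0.601
grip_force: 0.0
```

Call:
{"api": "arm_command", "payload": {"plan": [[[0.4,0,0,2,0],[0.4,0,0,0,0]]]}}

```text
t: 10.1
tool_pos: [0.393, 0.2447, -0.0088]
tool_rot: [180.0, 0.0, 7.1]
ft_force: [-0.0, 0.0, 0.6]
grip_width: 0.598
grip_force: 0.0
```

Call:
{"api": "arm_command", "payload": {"plan": [[[0.4,0,0,2,0],[0.4,0,0,0,0]]]}}

```text
t: 10.35
tool_pos: [0.393, 0.2447, -0.0106]
tool_rot: [-180.0, -0.0, 7.1]
ft_force: [-0.4, 0.6, 0.8]
grip_width: 0.598
grip_force: 0.0
```

Call:
{"api": "arm_command", "payload": {"plan": [[[0.7,0,0,0,0],[0.7,0,0,0,0],[0.7,0,0,0,0]]]}}

```text
t: 10.72
tool_pos: [0.3931, 0.2448, -0.0105]
tool_rot: [-180.0, -0.0, 7.1]
ft_force: [0.1, -0.1, 0.2]
grip_width: 0.301
grip_force: 0.0
```

```bash
python3 - <<'E'
from h import *
print(manip.grasp_offset); s=snap("wrist","w6"); t=snap("side","s6"); print(proj(t,[.393,.2447,0]),proj(t,[.393,.2447,.02]))
cv2.imwrite("pics/s6c.png",np.hstack([cv2.resize(s["img"][140:380,100:420],(400,300)),cv2.resize(t["img"][140:200,160:240],(400,300),interpolation=cv2.INTER_CUBIC)]))
E
```

```text
0.0187
[199.79286329 172.54068722] [199.22170642 168.68577818]
```

View pics/s6c.png

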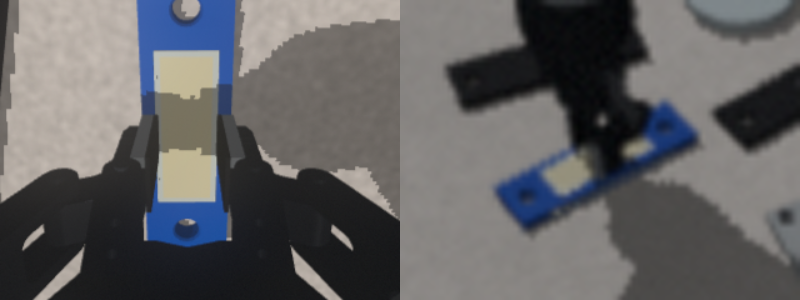

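Call:
{"api": "arm_command", "payload": {"plan": [[[0.4,0,0,0,0],[0.4,0,0,0,0],[0.4,0,0,3,0],[0.4,0,0,3,0]]]}}

```text
t: 11.32
tool_pos: [0.3929, 0.2447, -0.0169]
tool_rot: [180.0, 0.0, 7.1]
ft_force: [0.1, -0.3, -0.7]
grip_width: 0.603
grip_force: 0.0
```

Call:
{"api": "arm_command", "payload": {"plan": [[[0.4,0,0,3,0],[0.4,0,0,0,0]]]}}

```text
t: 11.58
tool_pos: [0.3926, 0.2446, -0.02]
tool_rot: [180.0, 0.1, 7.1]
ft_force: [1.5, -0.2, -0.2]
grip_width: 0.597
grip_force: 0.0
```

```bash
python3 - <<'E'
from h import *
q=st(); print(q["joint_pos"]); s=snap("wrist","w7")
for b in plates(s,"blue"): print(b)
E
```

```text
11.57 [392.6 244.6 -20. ] [1.8e+02 1.0e-01 7.1e+00] F [ 1.5 -0.2 -0.2] w 0.597 0.0
[ 2.11795939e+01  1.75107857e+01  1.13119854e+02 -4.39631550e-04
  4.94246156e+01  1.04107607e+02]
(array([400. , 245.7]), array([125.4,  39.6]), 7.2, array([249., 222.]))
```

Call:
{"api": "arm_command", "payload": {"plan": [[[0.7,0,0,0,0],[0.7,0,0,0,0],[0.7,0,0,0,0]]]}}

```text
t: 12.0
tool_pos: [0.3933, 0.2448, -0.0192]
tool_rot: [-180.0, -0.0, 7.1]
ft_force: [-0.8, 0.1, 4.2]
grip_width: 0.441
grip_force: 50.4
```

Call:
{"api": "arm_command", "payload": {"plan": [[[0.7,0,0,-15,0],[0.7,0,0,-45,0],[0.7,0,0,-55,0],[0.7,0,0,-50,0],[0.7,0,0,0,0]]]}}

```text
t: 12.62
tool_pos: [0.397, 0.2463, 0.1511]
tool_rot: [-179.8, -0.7, 7.1]
ft_force: [-0.2, 0.8, -2.0]
grip_width: 0.439
grip_force: 50.5
```

```bash
python3 - <<'E'
from h import *
q=st(); go(508.6,19.7,150,86)
s=snap("wrist","w8")
cv2.imwrite("pics/w8c.png",s["img"])
E
```

```text
12.62 [397.  246.3 151.1] [-179.8   -0.7    7.1] F [-0.2  0.8 -2. ] w 0.439 50.53057014942169
dx 82.9 dy 238.6 dz 1.1 twist -78.9
```

View pics/w8c.png

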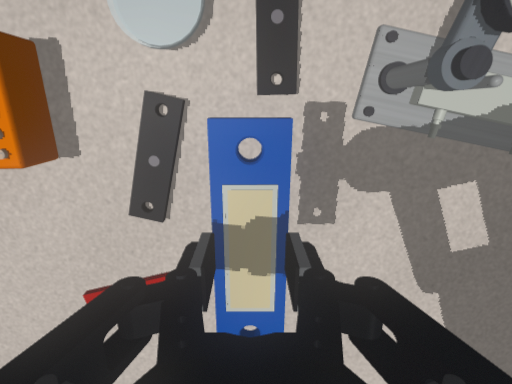

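```bash
cat >> h.py <<'E'
from scipy.spatial.transform import Rotation as R
def rel(s,uv,h,q=None):
    """tool-frame xy (mm) of a pixel whose point lies h mm behind the TCP along the tool axis"""
    q=q or manip.get_state(); Rt=R.from_euler("xyz",q["tool_rot"],degrees=True).as_matrix()
    K=np.array(s["intrinsics"]);T=np.array(s["extrinsics"])
    d=Rt.T@T[:3,:3]@np.linalg.inv(K)@np.array([uv[0],uv[1],1.]); o=Rt.T@(T[:3,3]-q["tool_pos"])*1000
    return (o+d*(-h-o[2])/d[2])[:2]
E
python3 - <<'E'
from h import *
s=snap("wrist")
q=manip.get_state()
im=s["img"]
m=blue(im)
for h in (27,29,31): print(h,rel(s,(250,149),h),rel(s,(250,117),h),rel(s,(208,118),h),rel(s,(292,118),h),rel(s,(250,327),h-0))
# hole: non-blue component inside plate
c=cv2.connectedComponentsWithStats((~m[125:180,215:285]).astype(np.uint8))
print(c[2],c[3])
E
```

```text
27 [ 5.61644705e+01 -1.75540964e-02] [ 7.14985368e+01 -2.25241998e-02] [ 71.03259067 -20.17053117] [71.03563398 20.11682295] [-5.16041471e+01  1.73760496e-02]
29 [ 5.64652085e+01 -1.66073585e-02] [ 7.15826207e+01 -2.15072396e-02] [ 71.1232579  -19.88484425] [71.1262582 19.8332923] [-4.97807529e+01  1.78292616e-02]
31 [ 5.67659465e+01 -1.56606205e-02] [ 7.16667046e+01 -2.04902793e-02] [ 71.21392512 -19.59915733] [71.21688243 19.54976165] [-4.79573587e+01  1.82824737e-02]
[[   0    0   70   55 3424]
 [  23   12   24   23  426]] [[34.49678738 27.46582944]
 [34.5258216  23.25586854]]
```

Call:
{"api": "arm_command", "payload": {"plan": [[[0.7,17.3,47.8,0,0],[0.7,17.3,47.8,0,0],[0.7,17.3,47.8,0,0],[0.7,17.3,47.8,0,0],[0.7,17.3,47.6,0,0]]]}}

```text
t: 13.35
tool_pos: [0.5068, 0.0171, 0.1429]
tool_rot: [-179.9, 0.3, 7.1]
ft_force: [1.2, 0.9, -0.2]
grip_width: 0.439
grip_force: 52.1
```

Call:
{"api": "arm_command", "payload": {"plan": [[[0.7,0,0,0,-10],[0.7,0,0,0,-10],[0.7,0,0,0,-10],[0.7,0,0,0,-10],[0.7,0,0,0,-10]]]}}

```text
t: 13.98
tool_pos: [0.5061, 0.0186, 0.1427]
tool_rot: [-179.7, 0.1, 57.4]
ft_force: [-0.9, 0.3, -1.4]
grip_width: 0.441
grip_force: 52.1
```

Call:
{"api": "arm_command", "payload": {"plan": [[[0.7,0,0,0,-10],[0.7,0,0,0,-10],[0.7,0,0,0,-9],[0.7,0,0,25,0],[0.7,0,0,25,0]]]}}

```text
t: 14.6
tool_pos: [0.5064, 0.0186, 0.0927]
tool_rot: [-179.8, -0.0, 86.1]
ft_force: [-0.1, -0.7, -1.7]
grip_width: 0.443
grip_force: 52.1
```

Call:
{"api": "arm_command", "payload": {"plan": [[[0.7,0,0,0,0],[0.7,0,0,0,0]]]}}

```text
t: 14.85
tool_pos: [0.5078, 0.0184, 0.0949]
tool_rot: [-179.9, -0.0, 86.1]
ft_force: [0.2, 0.0, 0.5]
grip_width: 0.446
grip_force: 52.1
```

```bash
python3 - <<'E'
from h import *
q=st(); go(508.4,18.4,90,86)
s=snap("wrist","w9")
cv2.imwrite("pics/w9c.png",cv2.resize(s["img"][80:380,50:450],(800,600)))
E
```

```text
14.85 [507.8  18.4  94.9] [-179.9   -0.    86.1] F [0.2 0.  0.5] w 0.446 52.11943745613098
dx 0.0 dy 0.6 dz 4.9 twist 0.1
```

View pics/w9c.png

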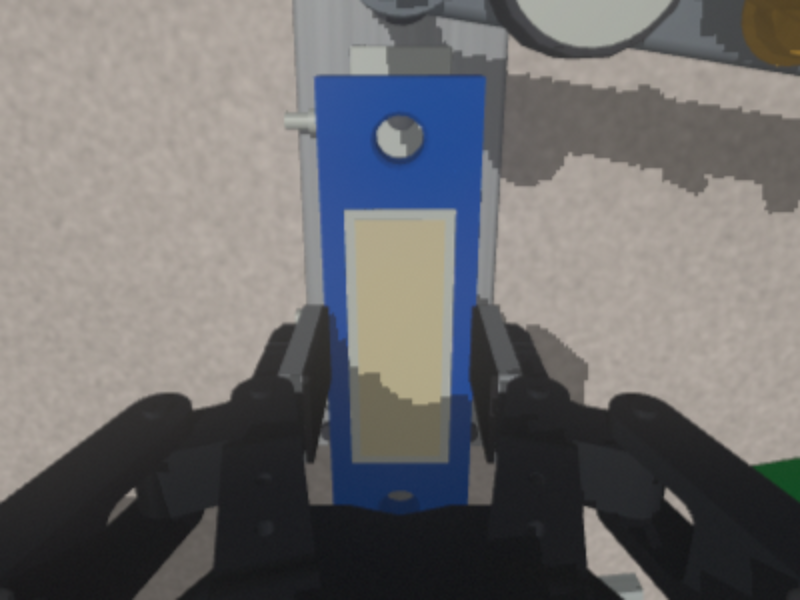

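Call:
{"api": "arm_command", "payload": {"plan": [[[0.7,0,0.5,9,0],[0.7,0,0,9,0],[0.7,0,0,0,0],[0.7,0,0,0,0]]]}}

```text
t: 15.4
tool_pos: [0.5087, 0.0183, 0.0773]
tool_rot: [-180.0, 0.0, 86.1]
ft_force: [-0.0, -0.4, -0.8]
grip_width: 0.441
grip_force: 52.1
```

```bash
python3 - <<'E'
from h import *
q=st(); go(508.4,18.4,90,86)
s=snap("wrist","w10")
p1=proj(s,np.array([512.57,74.73,87.5])/1000);p2=proj(s,np.array([512.57,74.73,30])/1000);print(p1,p2)
im=s["img"][125:170,220:280]
cv2.imwrite("pics/w10c.png",cv2.resize(im,(600,450),interpolation=cv2.INTER_NEAREST))
E
```

```text
15.4 [508.7  18.3  77.3] [-180.     0.    86.1] F [-0.  -0.4 -0.8] w 0.441 52.1235591173172
dx 0.0 dy -0.3 dz -12.7 twist 0.1
[248.96421789 140.25637022] [249.11568763 130.37020809]
```

View pics/w10c.png

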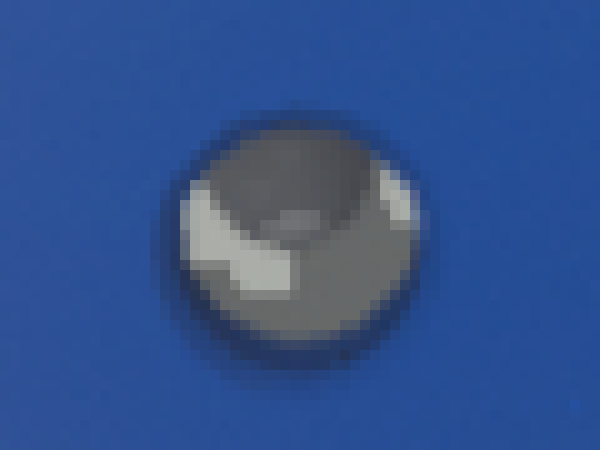

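```bash
python3 - <<'E'
from h import *
s=snap("wrist"); q=manip.get_state()
im=s["img"]; m=blue(im)
c=cv2.connectedComponentsWithStats((~m[128:172,222:278]).astype(np.uint8)); print(c[2][1:],c[3][1:]+[222,128])
hc=(249.7,148.4)
print("hole",rel(s,hc,28.5,q),rel(s,hc,30,q))
for v in (141,142,143): print(v,"pin",rel(s,(249.1,v),87.5-q["tool_pos"][2]*1000,q))
print("edge bottom of pin nose",rel(s,(249.1,149.8),87.5-q["tool_pos"][2]*1000,q))
E
```

```text
[[ 16  10  24  22 409]] [[249.4596577 148.1198044]]
hole [54.92524892  0.24670963] [55.15496555  0.2461077 ]
141 pin [56.07743242 -0.07086093]
142 pin [55.53926113 -0.07118761]
143 pin [54.999975   -0.07151496]
edge bottom of pin nose [51.3029921  -0.07375908]
```

Call:
{"api": "arm_command", "payload": {"plan": [[[0.7,0.7,-0.2,0,0],[0.7,0,0,6,0],[0.7,0,0,6,0],[0.7,0,0,3,0],[0.7,0,0,0,0]]]}}

```text
t: 16.12
tool_pos: [0.5081, 0.0191, 0.0618]
tool_rot: [-179.9, -0.0, 86.1]
ft_force: [-0.5, -0.1, -0.1]
grip_width: 0.438
grip_force: 52.1
```

Call:
{"api": "arm_command", "payload": {"plan": [[[0.7,0,0,10,0],[0.7,0,0,10,0],[0.7,0,0,10,0],[0.7,0,0,0,0]]]}}

```text
t: 16.62
tool_pos: [0.5074, 0.0192, 0.031]
tool_rot: [-179.8, -0.0, 86.1]
ft_force: [-0.6, -0.8, -0.7]
grip_width: 0.443
grip_force: 52.1
```

Call:
{"api": "arm_command", "payload": {"plan": [[[0.7,0,0,10,0],[0.7,0,0,7,0],[0.7,0,0,2,0],[0.7,0,0,0,0]]]}}

```text
t: 17.12
tool_pos: [0.5086, 0.0191, 0.0132]
tool_rot: [-180.0, -0.0, 86.1]
ft_force: [-0.1, -0.3, -0.0]
grip_width: 0.44
grip_force: 52.1
```

Call:
{"api": "arm_command", "payload": {"plan": [[[0.7,0,0,1.5,0],[0.7,0,0,0,0]]]}}

```text
t: 17.38
tool_pos: [0.5087, 0.019, 0.012]
tool_rot: [180.0, 0.0, 86.1]
ft_force: [0.5, -0.4, -0.7]
grip_width: 0.443
grip_force: 52.1
```

Call:
{"api": "arm_command", "payload": {"plan": [[[0.3,0,0,0,0],[0.3,0,0,0,0],[0.3,0,0,-55,0],[0.3,0,0,-55,0],[0.3,0,0,-50,0]]]}}

```text
t: 18.0
tool_pos: [0.5088, 0.019, 0.174]
tool_rot: [179.9, 0.0, 86.1]
ft_force: [0.7, -0.4, 0.0]
grip_width: 0.699
grip_force: 0.0
```

Call:
{"api": "arm_command", "payload": {"plan": [[[0.3,-52.7,-20.6,0,0],[0.3,-52.7,-20.6,0,0],[0.3,-52.7,-20.6,0,0],[0.3,-52.7,-20.6,0,0],[0.3,-52.7,-20.6,0,0]]]}}

```text
t: 18.62
tool_pos: [0.387, -0.2383, 0.1723]
tool_rot: [179.9, 0.0, 86.1]
ft_force: [0.2, 0.1, -0.2]
grip_width: 0.7
grip_force: 0.0
```

Call:
{"api": "arm_command", "payload": {"plan": [[[0.3,0,0,0,10],[0.3,0,0,0,10],[0.3,0,0,0,10],[0.3,0,0,0,10],[0.3,0,0,0,10]]]}}

```text
t: 19.25
tool_pos: [0.3878, -0.2368, 0.172]
tool_rot: [180.0, -0.0, 35.7]
ft_force: [-0.4, 0.1, 0.3]
grip_width: 0.7
grip_force: 0.0
```

Call:
{"api": "arm_command", "payload": {"plan": [[[0.3,0,0,0,10],[0.3,0,0,0,10],[0.3,0,0,0,10],[0.3,0,0,0,0],[0.3,0,0,0,0]]]}}

```text
t: 19.88
tool_pos: [0.3878, -0.2368, 0.1719]
tool_rot: [180.0, -0.0, 6.2]
ft_force: [-0.4, 0.9, -0.6]
grip_width: 0.699
grip_force: 0.0
```

```bash
cat >> h.py <<'E'
def look(kind,tag):
    st(); s=snap("wrist",tag)
    for b in plates(s,kind):
        print(b); 
        if 110<b[1][0]<160: go(b[0][0],b[0][1],-19,b[2]) 
    return s
E
python3 - <<'E'
from h import *
look("blue","w11")
t=snap("top","t11"); m=cv2.morphologyEx(blue(t["img"]).astype(np.uint8),cv2.MORPH_CLOSE,np.ones((9,9)))
for b in blobs(t,m,amin=60): print("top",b)
E
```

```text
19.88 [ 387.8 -236.8  171.9] [180.   -0.    6.2] F [-0.4  0.9 -0.6] w 0.699 0.0
(array([ 389.1, -235.5]), array([138.6,  39. ]), 6.2, array([249., 165.]))
dx 1.4 dy -1.1 dz 190.9 twist -0.0
(array([ 537.2, -353.5]), array([79.6, 41.5]), 1.1, array([379.,  38.]))
top (array([ 354.5, -241.1]), array([72.1, 39.1]), 7.5, array([321., 225.]))
top (array([512.8,  17.8]), array([138.4,  40.7]), 86.4, array([252., 185.]))
top (array([ 571.3, -355.7]), array([125.8,  39.8]), 0.1, array([349., 168.]))
top (array([739.7, 915. ]), array([188.7, 154.3]), -79.6, array([ 21., 132.]))
```

Call:
{"api": "arm_command", "payload": {"plan": [[[0.4,1.3,-1,57,0],[0.4,0,0,57,0],[0.4,0,0,50,0],[0.4,0,0,22,0],[0.4,0,0,4,0]]]}}

```text
t: 20.6
tool_pos: [0.3876, -0.2344, -0.0198]
tool_rot: [-179.8, 0.2, 6.1]
ft_force: [0.5, 0.6, -0.4]
grip_width: 0.603
grip_force: 0.0
```

Call:
{"api": "arm_command", "payload": {"plan": [[[0.4,0,0,0,0],[0.7,0,0,0,0],[0.7,0,0,0,0],[0.7,0,0,0,0]]]}}

```text
t: 21.1
tool_pos: [0.3902, -0.2367, -0.0162]
tool_rot: [179.9, -0.1, 6.1]
ft_force: [-0.7, 1.0, 6.1]
grip_width: 0.424
grip_force: 49.5
```

Call:
{"api": "arm_command", "payload": {"plan": [[[0.7,0,0,-15,0],[0.7,0,0,-45,0],[0.7,0,0,-55,0],[0.7,0,0,-55,0],[0.7,0,0,0,0]]]}}

```text
t: 21.72
tool_pos: [0.3927, -0.2389, 0.1587]
tool_rot: [179.4, -0.6, 6.1]
ft_force: [-0.2, 0.0, 0.0]
grip_width: 0.426
grip_force: 50.1
```

```bash
cat >> h.py <<'E'
def held(s,kind="blue",h=29):
    """near hole and far edge of the held plate in the tool frame"""
    q=manip.get_state(); g=s["img"][115:185,215:285]
    m=~blue(g) if kind=="blue" else None
    if m is None:
        r=manip.masks_of("wrist",kind)[0]; m=~r["region"][115:185,215:285]; print(r["conf"])
    n,l,c,ce=cv2.connectedComponentsWithStats(m.astype(np.uint8))
    for i in range(1,n):
        if 150<c[i][4]<900: print("hole px",ce[i]+[215,115],c[i],"tool",rel(s,ce[i]+[215,115],h,q).round(2))
E
python3 - <<'E'
from h import *
st(); go(508.5,19.1,150,86.1); held(snap("wrist","w12"))
E
```

```text
21.73 [ 392.7 -238.9  158.7] [179.4  -0.6   6.1] F [-0.2  0.   0. ] w 0.426 50.07838189601898
dx 142.5 dy -244.2 dz 8.7 twist -80.0
hole px [249.5 117. ] [  0   0  70   5 350] tool [71.56  1.96]
hole px [249.63260341 149.01703163] [ 23  23  24  23 411] tool [56.32  2.02]
```

Call:
{"api": "arm_command", "payload": {"plan": [[[0.7,29.2,-48.1,0,0],[0.7,29.2,-48.1,0,0],[0.7,29.2,-48.1,0,0],[0.7,29.1,-48.2,0,0],[0.7,29.1,-48.2,0,0]]]}}

```text
t: 22.4
tool_pos: [0.5074, 0.0211, 0.1501]
tool_rot: [-180.0, 0.2, 6.1]
ft_force: [1.0, 0.1, -0.7]
grip_width: 0.42
grip_force: 50.1
```

Call:
{"api": "arm_command", "payload": {"plan": [[[0.7,0,0,0,-10],[0.7,0,0,0,-10],[0.7,0,0,0,-10],[0.7,0,0,0,-10],[0.7,0,0,0,-10]]]}}

```text
t: 23.02
tool_pos: [0.5066, 0.0194, 0.1498]
tool_rot: [-179.8, 0.1, 56.4]
ft_force: [0.2, -1.0, -0.8]
grip_width: 0.424
grip_force: 50.1
```

Call:
{"api": "arm_command", "payload": {"plan": [[[0.7,0,0,0,-10],[0.7,0,0,0,-10],[0.7,0,0,0,-10],[0.7,0,0,35,0],[0.7,0,0,35,0]]]}}

```text
t: 23.65
tool_pos: [0.5072, 0.0193, 0.0799]
tool_rot: [-179.9, -0.0, 86.1]
ft_force: [0.4, 0.0, -1.0]
grip_width: 0.422
grip_force: 50.1
```

Call:
{"api": "arm_command", "payload": {"plan": [[[0.7,0,0,0,0],[0.7,0,0,0,0],[0.7,0,0,0,0]]]}}

```text
t: 24.02
tool_pos: [0.5095, 0.019, 0.0833]
tool_rot: [179.9, 0.0, 86.1]
ft_force: [-0.4, -1.3, -0.5]
grip_width: 0.421
grip_force: 50.3
```

```bash
python3 - <<'E'
from h import *
st(); go(508.5,19.1,79,86.1); held(snap("wrist","w13"))
E
```

```text
24.02 [509.5  19.   83.3] [179.9   0.   86.1] F [-0.4 -1.3 -0.5] w 0.421 50.31095802783966
dx 0.0 dy -1.0 dz 4.3 twist -0.0
```

Call:
{"api": "arm_command", "payload": {"plan": [[[0.7,0,-0.5,8,0],[0.7,0,0,8,0],[0.7,0,0,5,0],[0.7,0,0,0,0]]]}}

```text
t: 24.58
tool_pos: [0.5072, 0.0196, 0.0599]
tool_rot: [-179.9, -0.0, 86.1]
ft_force: [1.4, 2.6, -2.7]
grip_width: 0.418
grip_force: 50.1
```

Call:
{"api": "arm_command", "payload": {"plan": [[[0.7,0,0,10,0],[0.7,0,0,10,0],[0.7,0,0,8,0],[0.7,0,0,5,0],[0.7,0,0,0,0]]]}}

```text
t: 25.2
tool_pos: [0.5074, 0.0194, 0.027]
tool_rot: [-179.9, -0.0, 86.1]
ft_force: [1.0, 3.4, -3.9]
grip_width: 0.417
grip_force: 50.1
```

Call:
{"api": "arm_command", "payload": {"plan": [[[0.7,0,0,2,0],[0.7,0,0,2,0],[0.7,0,0,0,0]]]}}

```text
t: 25.58
tool_pos: [0.5082, 0.0194, 0.024]
tool_rot: [180.0, -0.0, 86.1]
ft_force: [0.9, 4.4, 0.9]
grip_width: 0.422
grip_force: 51.6
```

Call:
{"api": "arm_command", "payload": {"plan": [[[0.3,0,0,0,0],[0.3,0,0,0,0],[0.3,0,0,-50,0],[0.3,0,0,-50,0],[0.3,0,0,-50,0]]]}}

```text
t: 26.2
tool_pos: [0.5078, 0.0184, 0.1753]
tool_rot: [-180.0, 0.1, 86.1]
ft_force: [1.0, -0.2, 0.2]
grip_width: 0.698
grip_force: 0.0
```

Call:
{"api": "arm_command", "payload": {"plan": [[[0.3,-52.8,11.8,0,0],[0.3,-52.8,11.8,0,0],[0.3,-52.8,11.8,0,0],[0.3,-52.8,11.8,0,0],[0.3,-52.8,11.8,0,0]]]}}

```text
t: 26.82
tool_pos: [0.5485, -0.2507, 0.1739]
tool_rot: [-180.0, 0.1, 86.0]
ft_force: [0.8, -0.1, 0.2]
grip_width: 0.698
grip_force: 0.0
```

Call:
{"api": "arm_command", "payload": {"plan": [[[0.3,-52.8,11.8,0,0],[0.3,-52.8,11.8,0,0],[0.3,0,0,0,10],[0.3,0,0,0,10],[0.3,0,0,0,10]]]}}

```text
t: 27.45
tool_pos: [0.5643, -0.3562, 0.1734]
tool_rot: [-180.0, 0.1, 55.7]
ft_force: [-0.5, 0.4, -0.5]
grip_width: 0.702
grip_force: 0.0
```

Call:
{"api": "arm_command", "payload": {"plan": [[[0.3,0,0,0,10],[0.3,0,0,0,10],[0.3,0,0,0,10],[0.3,0,0,0,10],[0.3,0,0,0,10]]]}}

```text
t: 28.08
tool_pos: [0.5645, -0.3559, 0.1736]
tool_rot: [180.0, 0.1, 5.7]
ft_force: [0.4, -1.0, 0.6]
grip_width: 0.697
grip_force: 0.0
```

Call:
{"api": "arm_command", "payload": {"plan": [[[0.3,0,0,0,6.5],[0.3,0,0,0,0],[0.3,0,0,0,0]]]}}

```text
t: 28.45
tool_pos: [0.5648, -0.3555, 0.1737]
tool_rot: [180.0, 0.0, -0.3]
ft_force: [-0.6, -0.7, -0.1]
grip_width: 0.698
grip_force: 0.0
```

```bash
python3 - <<'E'
from h import *
look("blue","w14")
t=snap("top","t14"); m=cv2.morphologyEx(blue(t["img"]).astype(np.uint8),cv2.MORPH_CLOSE,np.ones((9,9)))
for b in blobs(t,m,amin=60): print("top",b)
E
```

```text
28.45 [ 564.8 -355.5  173.7] [180.    0.   -0.3] F [-0.6 -0.7 -0.1] w 0.698 0.0
(array([ 568.2, -354.3]), array([139. ,  38.8]), -0.1, array([248., 164.]))
dx 3.3 dy -1.2 dz 192.8 twist -0.3
top (array([513.5,  16.5]), array([140.7,  41.3]), 86.1, array([251., 185.]))
top (array([740.8, 910.7]), array([198.3, 153.7]), -79.6, array([ 21., 130.]))
```

Call:
{"api": "arm_command", "payload": {"plan": [[[0.4,3.3,-1,57,0],[0.4,0,0,57,0],[0.4,0,0,52,0],[0.4,0,0,22,0],[0.4,0,0,4,0]]]}}

```text
t: 29.18
tool_pos: [0.5677, -0.3537, -0.0194]
tool_rot: [-179.9, 0.1, -0.4]
ft_force: [-0.9, 0.2, 1.0]
grip_width: 0.602
grip_force: 0.0
```

Call:
{"api": "arm_command", "payload": {"plan": [[[0.4,0,0,0,0],[0.7,0,0,0,0],[0.7,0,0,0,0],[0.7,0,0,0,0]]]}}

```text
t: 29.68
tool_pos: [0.571, -0.3549, -0.0139]
tool_rot: [179.9, -0.3, -0.4]
ft_force: [-0.4, 2.0, 6.5]
grip_width: 0.302
grip_force: 3.3
```

Call:
{"api": "arm_command", "payload": {"plan": [[[0.7,0,0,-15,0],[0.7,0,0,-45,0],[0.7,0,0,-55,0],[0.7,0,0,-60,0],[0.7,0,0,0,0]]]}}

```text
t: 30.3
tool_pos: [0.573, -0.3581, 0.1676]
tool_rot: [179.3, -0.8, -0.4]
ft_force: [0.0, -0.6, -0.9]
grip_width: 0.299
grip_force: 0.0
```

```bash
python3 - <<'E'
from h import *
st(); go(508.5,19.6,150,86.1); held(snap("wrist","w15"))
E
```

```text
30.3 [ 573.  -358.1  167.6] [179.3  -0.8  -0.4] F [ 0.  -0.6 -0.9] w 0.299 0.0
dx -67.2 dy -377.3 dz 17.6 twist -86.5
```

Call:
{"api": "arm_command", "payload": {"plan": [[[0.4,0,0,0,0],[0.4,0,0,0,0]]]}}

```text
t: 30.6
tool_pos: [0.5672, -0.3533, 0.1547]
tool_rot: [-179.9, 0.2, -0.4]
ft_force: [-0.4, -0.3, -0.1]
grip_width: 0.6
grip_force: 0.0
```

```bash
python3 - <<'E'
from h import *
look("blue","w16")
E
```

```text
30.6 [ 567.2 -353.3  154.7] [-179.9    0.2   -0.4] F [-0.4 -0.3 -0.1] w 0.6 0.0
(array([ 568.2, -354.6]), array([139.1,  38.9]), -0.2, array([251., 168.]))
dx 0.9 dy 1.2 dz 173.7 twist -0.2
```

Call:
{"api": "arm_command", "payload": {"plan": [[[0.4,0,0,55,0],[0.4,0,0,55,0],[0.4,0,0,48,0],[0.4,0,0,15,0],[0.4,0,0,0,0]]]}}

```text
t: 31.28
tool_pos: [0.5676, -0.3536, -0.0174]
tool_rot: [-179.9, 0.1, -0.4]
ft_force: [0.6, -0.2, -0.3]
grip_width: 0.602
grip_force: 0.0
```

Call:
{"api": "arm_command", "payload": {"plan": [[[0.4,0,0,4,0],[0.4,0,0,3,0],[0.4,0,0,0,0],[0.4,0,0,0,0]]]}}

```text
t: 31.78
tool_pos: [0.5688, -0.3545, -0.0224]
tool_rot: [180.0, -0.0, -0.4]
ft_force: [0.0, -0.3, -0.5]
grip_width: 0.6
grip_force: 0.0
```

Call:
{"api": "arm_command", "payload": {"plan": [[[0.7,0,0,0,0],[0.7,0,0,0,0],[0.7,0,0,0,0]]]}}

```text
t: 32.15
tool_pos: [0.569, -0.3547, -0.0223]
tool_rot: [179.9, -0.1, -0.4]
ft_force: [0.7, 0.2, 3.8]
grip_width: 0.449
grip_force: 51.2
```

Call:
{"api": "arm_command", "payload": {"plan": [[[0.7,0,0,-15,0],[0.7,0,0,-45,0],[0.7,0,0,-55,0],[0.7,0,0,-55,0],[0.7,0,0,0,0]]]}}

```text
t: 32.78
tool_pos: [0.572, -0.3571, 0.155]
tool_rot: [179.5, -0.6, -0.4]
ft_force: [0.1, -0.5, -0.4]
grip_width: 0.444
grip_force: 50.7
```

```bash
python3 - <<'E'
from h import *
st(); go(508.5,19.6,150,86.1); held(snap("wrist","w17"),h=32.5)
E
```

```text
32.77 [ 572.  -357.1  155. ] [179.5  -0.6  -0.4] F [ 0.1 -0.5 -0.4] w 0.444 50.693864822387695
dx -66.3 dy -376.2 dz 5.0 twist -86.5
hole px [247.79069767 116.6744186 ] [  0   0  70   5 301] tool [72.05  0.8 ]
hole px [249.16853933 150.00224719] [ 22  24  25  23 445] tool [56.49  1.43]
```

Call:
{"api": "arm_command", "payload": {"plan": [[[0.7,-8.9,-53.4,0,0],[0.7,-8.9,-53.4,0,0],[0.7,-8.9,-53.4,0,0],[0.7,-8.9,-53.4,0,0],[0.7,-8.9,-53.4,0,0]]]}}

```text
t: 33.45
tool_pos: [0.5234, -0.0846, 0.1445]
tool_rot: [-179.9, 0.3, -0.4]
ft_force: [1.3, 1.2, -0.3]
grip_width: 0.446
grip_force: 50.7
```

Call:
{"api": "arm_command", "payload": {"plan": [[[0.7,-8.9,-53.4,0,0],[0.7,-8.9,-53.4,0,0],[0.7,0,0,0,-10],[0.7,0,0,0,-10],[0.7,0,0,0,-10]]]}}

```text
t: 34.08
tool_pos: [0.5067, 0.0206, 0.1446]
tool_rot: [-179.8, 0.2, 29.9]
ft_force: [0.3, -0.3, -0.2]
grip_width: 0.45
grip_force: 50.8
```

Call:
{"api": "arm_command", "payload": {"plan": [[[0.7,0,0,0,-10],[0.7,0,0,0,-10],[0.7,0,0,0,-10],[0.7,0,0,0,-10],[0.7,0,0,0,-10]]]}}

```text
t: 34.7
tool_pos: [0.5067, 0.0203, 0.1445]
tool_rot: [-179.7, 0.0, 79.9]
ft_force: [-0.8, 1.2, -0.9]
grip_width: 0.448
grip_force: 50.8
```

Call:
{"api": "arm_command", "payload": {"plan": [[[0.7,0,0,0,-6.5],[0.7,0,0,35,0],[0.7,0,0,35,0],[0.7,0,0,0,0],[0.7,0,0,0,0]]]}}

```text
t: 35.33
tool_pos: [0.5087, 0.02, 0.0769]
tool_rot: [-179.9, -0.0, 86.1]
ft_force: [0.6, -0.4, -0.9]
grip_width: 0.447
grip_force: 50.8
```

```bash
python3 - <<'E'
from h import *
st(); go(508.5,19.6,75,86.1); held(snap("wrist","w18"),h=32.5)
E
```

```text
35.33 [508.7  20.   76.9] [-179.9   -0.    86.1] F [ 0.6 -0.4 -0.9] w 0.447 50.80194532871246
dx -0.5 dy -0.1 dz 1.9 twist -0.0
hole px [248.70430108 145.60752688] [ 26  24  17  15 186] tool [57.   -0.99]
```

Call:
{"api": "arm_command", "payload": {"plan": [[[0.7,-0.3,0,8,0],[0.7,0,0,8,0],[0.7,0,0,4,0],[0.7,0,0,0,0]]]}}

```text
t: 35.88
tool_pos: [0.5084, 0.0198, 0.0563]
tool_rot: [-179.9, -0.0, 86.1]
ft_force: [0.2, -1.0, -1.7]
grip_width: 0.45
grip_force: 50.8
```

Call:
{"api": "arm_command", "payload": {"plan": [[[0.7,0,0,10,0],[0.7,0,0,10,0],[0.7,0,0,6,0],[0.7,0,0,0,0]]]}}

```text
t: 36.38
tool_pos: [0.5084, 0.0198, 0.0301]
tool_rot: [-179.9, -0.0, 86.1]
ft_force: [-0.3, 0.4, -0.8]
grip_width: 0.451
grip_force: 50.8
```

Call:
{"api": "arm_command", "payload": {"plan": [[[0.7,0,0,2.5,0],[0.7,0,0,0,0]]]}}

```text
t: 36.62
tool_pos: [0.509, 0.0197, 0.0284]
tool_rot: [180.0, -0.0, 86.1]
ft_force: [-0.4, -0.6, -0.5]
grip_width: 0.448
grip_force: 50.8
```

Call:
{"api": "arm_command", "payload": {"plan": [[[0.3,0,0,0,0],[0.3,0,0,0,0],[0.3,0,0,-50,0],[0.3,0,0,-50,0],[0.3,0,0,-47,0]]]}}

```text
t: 37.25
tool_pos: [0.5091, 0.0197, 0.1774]
tool_rot: [179.9, 0.0, 86.1]
ft_force: [1.3, -0.0, 0.3]
grip_width: 0.7
grip_force: 0.0
```

Call:
{"api": "arm_command", "payload": {"plan": [[[0.3,53.7,-21.6,0,0],[0.3,53.7,-21.6,0,0],[0.3,53.7,-21.6,0,0],[0.3,53.7,-21.6,0,0],[0.3,53.7,-21.6,0,0]]]}}

```text
t: 37.88
tool_pos: [0.419, 0.2967, 0.1759]
tool_rot: [179.9, -0.0, 86.1]
ft_force: [0.9, -0.9, 0.2]
grip_width: 0.7
grip_force: 0.0
```

Call:
{"api": "arm_command", "payload": {"plan": [[[0.3,53.7,-21.6,0,0],[0.3,0,0,0,10],[0.3,0,0,0,10],[0.3,0,0,0,10],[0.3,0,0,0,10]]]}}

```text
t: 38.5
tool_pos: [0.4017, 0.3502, 0.1756]
tool_rot: [180.0, -0.0, 45.8]
ft_force: [-0.0, -0.6, -0.1]
grip_width: 0.701
grip_force: 0.0
```

Call:
{"api": "arm_command", "payload": {"plan": [[[0.3,0,0,0,10.5],[0.3,0,0,0,10.5],[0.3,0,0,0,10.5],[0.3,0,0,0,10.5],[0.3,0,0,0,10.5]]]}}

```text
t: 39.12
tool_pos: [0.4018, 0.3501, 0.1756]
tool_rot: [-180.0, -0.0, -6.8]
ft_force: [0.5, -0.7, 0.3]
grip_width: 0.701
grip_force: 0.0
```

Call:
{"api": "arm_command", "payload": {"plan": [[[0.3,0,0,0,0],[0.3,0,0,0,0]]]}}

```text
t: 39.38
tool_pos: [0.4017, 0.3501, 0.1755]
tool_rot: [-180.0, -0.0, -6.3]
ft_force: [0.5, 0.2, 0.4]
grip_width: 0.703
grip_force: 0.0
```

```bash
python3 - <<'E'
from h import *
look("blank1_c","w19")
t=snap("top","t19"); m=cv2.morphologyEx(blue(t["img"]).astype(np.uint8),cv2.MORPH_CLOSE,np.ones((9,9)))
for b in blobs(t,m,amin=60): print("top",b)
E
```

```text
39.38 [401.7 350.1 175.5] [-180.    -0.    -6.3] F [0.5 0.2 0.4] w 0.703 0.0
(array([402.2, 353.3]), array([139.5,  41.7]), -6.9, array([247., 165.]))
dx 0.2 dy -3.3 dz 194.4 twist 0.6
top (array([515.2,  18.2]), array([144.1,  43.5]), 85.7, array([252., 185.]))
top (array([740.3, 911.9]), array([195. , 154.3]), -79.6, array([ 21., 131.]))
```

Call:
{"api": "arm_command", "payload": {"plan": [[[0.4,0.3,-3,57,0.5],[0.4,0,0,57,0],[0.4,0,0,52,0],[0.4,0,0,26,0],[0.4,0,0,0,0]]]}}

```text
t: 40.15
tool_pos: [0.4, 0.3515, -0.0191]
tool_rot: [179.8, 0.3, -6.9]
ft_force: [0.3, -0.3, -0.3]
grip_width: 0.598
grip_force: 0.0
```

Call:
{"api": "arm_command", "payload": {"plan": [[[0.4,0,0,6,0],[0.4,0,0,0,0],[0.4,0,0,0,0]]]}}

```text
t: 40.52
tool_pos: [0.4033, 0.3536, -0.0213]
tool_rot: [-179.9, -0.1, -6.9]
ft_force: [0.0, 0.1, 0.9]
grip_width: 0.596
grip_force: 0.0
```

Call:
{"api": "arm_command", "payload": {"plan": [[[0.7,0,0,0,0],[0.7,0,0,0,0],[0.7,0,0,0,0]]]}}

```text
t: 40.9
tool_pos: [0.4033, 0.3537, -0.0213]
tool_rot: [-179.9, -0.1, -6.9]
ft_force: [-0.2, -0.6, 6.7]
grip_width: 0.451
grip_force: 50.8
```

Call:
{"api": "arm_command", "payload": {"plan": [[[0.7,0,0,-15,0],[0.7,0,0,-45,0],[0.7,0,0,-55,0],[0.7,0,0,-55,0],[0.7,0,0,0,0]]]}}

```text
t: 41.52
tool_pos: [0.4061, 0.3554, 0.1541]
tool_rot: [-179.5, -0.6, -6.9]
ft_force: [0.4, 0.4, -1.0]
grip_width: 0.448
grip_force: 50.5
```

```bash
python3 - <<'E'
from h import *
st(); go(508.5,19.8,150,86.1); s=snap("wrist","w20")
g=s["img"][118:185,222:278].max(2); n,l,c,ce=cv2.connectedComponentsWithStats((g>100).astype(np.uint8))
for i in range(1,n):
    if c[i][4]>60: print(ce[i]+[222,118],c[i],rel(s,ce[i]+[222,118],32.5))
E
```

```text
41.52 [406.1 355.4 154.1] [-179.5   -0.6   -6.9] F [ 0.4  0.4 -1. ] w 0.448 50.53210437297821
dx 142.1 dy 320.9 dz 4.1 twist -93.0
[249.5 118.5] [  0   0  56   2 112] [71.24193226 -1.41241831]
[249.2590799  150.00484262] [ 16  22  24  22 413] [56.56857702 -1.52978572]
```

Call:
{"api": "arm_command", "payload": {"plan": [[[0.7,20.8,45.5,0,0],[0.7,20.8,45.5,0,0],[0.7,20.8,45.5,0,0],[0.7,20.8,45.5,0,0],[0.7,20.8,45.5,0,0]]]}}

```text
t: 42.2
tool_pos: [0.4765, 0.1129, 0.1454]
tool_rot: [180.0, 0.2, -6.9]
ft_force: [0.9, 1.1, -1.0]
grip_width: 0.449
grip_force: 50.6
```

Call:
{"api": "arm_command", "payload": {"plan": [[[0.7,20.7,45.4,0,0],[0.7,20.7,45.4,0,0],[0.7,0,0,0,-10.3],[0.7,0,0,0,-10.3],[0.7,0,0,0,-10.3]]]}}

```text
t: 42.82
tool_pos: [0.5062, 0.0194, 0.1451]
tool_rot: [-179.9, 0.2, 24.3]
ft_force: [-0.4, -0.1, -0.7]
grip_width: 0.447
grip_force: 50.6
```

Call:
{"api": "arm_command", "payload": {"plan": [[[0.7,0,0,0,-10.3],[0.7,0,0,0,-10.3],[0.7,0,0,0,-10.3],[0.7,0,0,0,-10.3],[0.7,0,0,0,-10.3]]]}}

```text
t: 43.45
tool_pos: [0.5062, 0.0197, 0.1452]
tool_rot: [-179.7, 0.0, 75.8]
ft_force: [0.3, 0.2, -1.3]
grip_width: 0.447
grip_force: 50.6
```

Call:
{"api": "arm_command", "payload": {"plan": [[[0.7,0,0,0,-10.3],[0.7,0,0,35,0],[0.7,0,0,35,0],[0.7,0,0,0,0],[0.7,0,0,0,0]]]}}

```text
t: 44.08
tool_pos: [0.5079, 0.0195, 0.0774]
tool_rot: [-179.9, -0.0, 85.8]
ft_force: [0.8, -0.1, -0.1]
grip_width: 0.445
grip_force: 50.7
```

```bash
python3 - <<'E'
from h import *
st(); go(508.5,19.8,75,86.1)
E
```

```text
44.08 [507.9  19.5  77.4] [-179.9   -0.    85.8] F [ 0.8 -0.1 -0.1] w 0.445 50.65572381019592
dx 0.3 dy 0.5 dz 2.4 twist -0.3
```

Target: bottom at seat+30 → TCP ≈ 38.

Call:
{"api": "arm_command", "payload": {"plan": [[[0.7,0.2,0.3,8,-0.3],[0.7,0,0,8,0],[0.7,0,0,4,0],[0.7,0,0,0,0]]]}}

```text
t: 44.58
tool_pos: [0.5082, 0.0197, 0.0569]
tool_rot: [-180.0, -0.0, 86.1]
ft_force: [0.4, -0.2, -0.9]
grip_width: 0.448
grip_force: 50.6
```

Call:
{"api": "arm_command", "payload": {"plan": [[[0.7,0,0,8,0],[0.7,0,0,8,0],[0.7,0,0,2,0],[0.7,0,0,0,0]]]}}

```text
t: 45.08
tool_pos: [0.5086, 0.0196, 0.0392]
tool_rot: [180.0, 0.0, 86.1]
ft_force: [0.3, -0.2, 0.4]
grip_width: 0.445
grip_force: 50.7
```

Call:
{"api": "arm_command", "payload": {"plan": [[[0.7,0,0,1.5,0],[0.7,0,0,0,0]]]}}

```text
t: 45.32
tool_pos: [0.5089, 0.0196, 0.0387]
tool_rot: [180.0, 0.0, 86.1]
ft_force: [-2.0, -0.2, 5.7]
grip_width: 0.444
grip_force: 51.2
```

Call:
{"api": "arm_command", "payload": {"plan": [[[0.3,0,0,0,0],[0.3,0,0,0,0],[0.3,0,0,-50,0],[0.3,0,0,-50,0],[0.3,0,0,-37,0]]]}}

```text
t: 45.95
tool_pos: [0.5094, 0.0195, 0.1772]
tool_rot: [179.8, 0.0, 86.1]
ft_force: [0.5, 0.1, 0.2]
grip_width: 0.699
grip_force: 0.0
```

Call:
{"api": "arm_command", "payload": {"plan": [[[0.3,-51,13.8,0,0],[0.3,-51,13.8,0,0],[0.3,-51,13.8,0,0],[0.3,-51,13.8,0,0],[0.3,-51,13.8,0,0]]]}}

```text
t: 46.58
tool_pos: [0.5601, -0.2412, 0.1746]
tool_rot: [180.0, -0.0, 86.1]
ft_force: [0.5, 0.6, -0.2]
grip_width: 0.7
grip_force: 0.0
```

Call:
{"api": "arm_command", "payload": {"plan": [[[0.3,0,0,0,10.3],[0.3,0,0,0,10.3],[0.3,0,0,0,10.3],[0.3,0,0,0,10.3],[0.3,0,0,0,10.3]]]}}

```text
t: 47.2
tool_pos: [0.5598, -0.2395, 0.1744]
tool_rot: [-180.0, 0.0, 34.2]
ft_force: [1.0, 0.3, -0.6]
grip_width: 0.7
grip_force: 0.0
```

Call:
{"api": "arm_command", "payload": {"plan": [[[0.3,0,0,0,10.3],[0.3,0,0,0,10.3],[0.3,0,0,0,10.3],[0.3,0,0,0,0],[0.3,0,0,0,0]]]}}

```text
t: 47.82
tool_pos: [0.5599, -0.2395, 0.1747]
tool_rot: [-180.0, 0.0, 3.8]
ft_force: [0.1, -1.2, 0.1]
grip_width: 0.698
grip_force: 0.0
```

```bash
python3 - <<'E'
from h import *
s=look("end_plate_c","w21")
t=snap("top","t21")
cv2.imwrite("pics/w21c.png",np.hstack([cv2.resize(s["img"][60:300,90:410],(400,300)),cv2.resize(t["img"][150:210,210:290],(400,300),interpolation=cv2.INTER_CUBIC)]))
E
```

```text
47.83 [ 559.9 -239.5  174.7] [-180.     0.     3.8] F [ 0.1 -1.2  0.1] w 0.698 0.0
(array([ 563.8, -235.2]), array([139.4,  40.3]), 3.7, array([246., 163.]))
dx 4.2 dy -4.0 dz 193.8 twist 0.1
```

View pics/w21c.png

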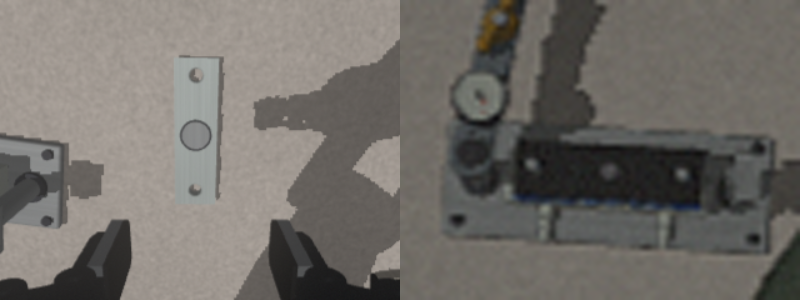

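Call:
{"api": "arm_command", "payload": {"plan": [[[0.4,4,-3.5,57,0],[0.4,0,0,57,0],[0.4,0,0,52,0],[0.4,0,0,26,0],[0.4,0,0,0,0]]]}}

```text
t: 48.6
tool_pos: [0.5612, -0.2343, -0.02]
tool_rot: [-179.8, 0.3, 3.7]
ft_force: [-0.0, 0.9, -0.1]
grip_width: 0.607
grip_force: 0.0
```

Call:
{"api": "arm_command", "payload": {"plan": [[[0.4,0,0,5,0],[0.4,0,0,0,0],[0.4,0,0,0,0]]]}}

```text
t: 48.98
tool_pos: [0.5648, -0.2363, -0.0206]
tool_rot: [179.9, -0.1, 3.7]
ft_force: [-0.0, 1.0, -0.6]
grip_width: 0.601
grip_force: 0.0
```

Call:
{"api": "arm_command", "payload": {"plan": [[[0.7,0,0,0,0],[0.7,0,0,0,0],[0.7,0,0,0,0]]], "newtons": 70}}

```text
t: 49.35
tool_pos: [0.5647, -0.2363, -0.0205]
tool_rot: [179.9, -0.1, 3.7]
ft_force: [-1.5, 0.8, 6.7]
grip_width: 0.446
grip_force: 71.0
```

Call:
{"api": "arm_command", "payload": {"plan": [[[0.7,0,0,-15,0],[0.7,0,0,-45,0],[0.7,0,0,-55,0],[0.7,0,0,-55,0],[0.7,0,0,0,0]]]}}

```text
t: 49.98
tool_pos: [0.5677, -0.2381, 0.1553]
tool_rot: [179.6, -0.6, 3.7]
ft_force: [0.1, -0.4, -2.6]
grip_width: 0.441
grip_force: 70.8
```

```bash
python3 - <<'E'
from h import *
q=st(); go(508.5,19.8,150,86.1); s=snap("wrist","w22")
print([(r["conf"],r["box"]) for r in manip.masks_of("wrist","end_plate_c")])
g=s["img"][110:185,222:278].max(2); print(g[:,28].tolist())
cv2.imwrite("pics/w22c.png",cv2.resize(s["img"][90:210,170:330],(800,600),interpolation=cv2.INTER_NEAREST))
E
```

```text
49.98 [ 567.7 -238.1  155.3] [179.6  -0.6   3.7] F [ 0.1 -0.4 -2.6] w 0.441 70.7853627204895
dx -42.6 dy -261.1 dz 5.3 twist -82.4
[(0.9, [250.8, 227.6, 85.4, 218.2])]
[171, 170, 170, 171, 173, 173, 176, 178, 178, 176, 132, 109, 163, 179, 179, 179, 180, 179, 179, 179, 179, 179, 179, 179, 179, 179, 179, 179, 179, 170, 157, 159, 173, 175, 174, 173, 172, 171, 171, 169, 167, 168, 170, 172, 171, 169, 167, 167, 167, 169, 168, 165, 118, 89, 88, 87, 104, 125, 133, 164, 176, 176, 175, 175, 175, 176, 176, 176, 176, 176, 175, 176, 176, 176, 175]
```

View pics/w22c.png

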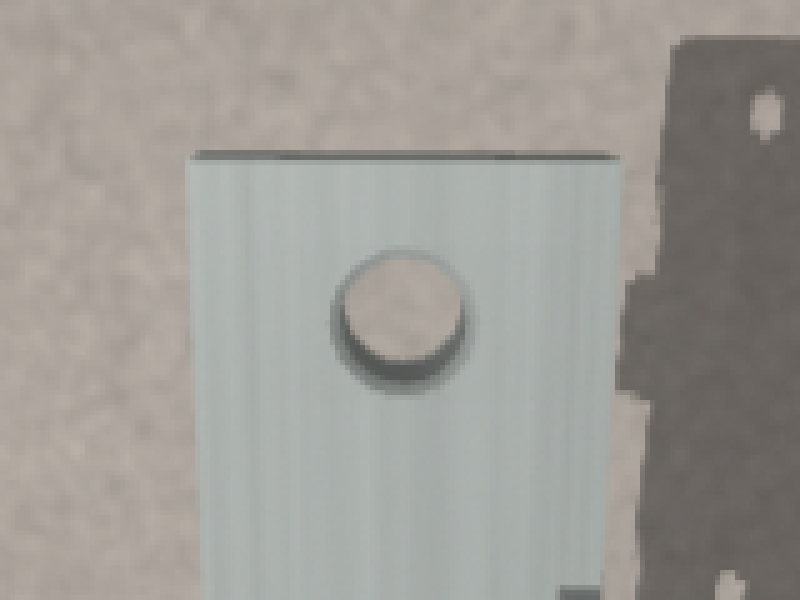

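```bash
python3 - <<'E'
from h import *
s=snap("wrist")
for v in (154,121.7): print(rel(s,(250,v),33.5),rel(s,(250,v),32.5))
E
```

```text
[54.19691956  1.07172646] [54.02733703  1.07444698]
[69.0805768   1.06690052] [69.02145623  1.06958522]
```

Call:
{"api": "arm_command", "payload": {"plan": [[[0.7,-7.8,-52.1,0,0],[0.7,-7.8,-52.1,0,0],[0.7,-7.8,-52.1,0,0],[0.7,-7.8,-52.1,0,0],[0.7,-7.6,-51.9,0,0]]]}}

```text
t: 50.75
tool_pos: [0.5054, 0.0234, 0.145]
tool_rot: [-179.9, 0.3, 3.7]
ft_force: [0.4, 0.4, -1.7]
grip_width: 0.439
grip_force: 70.9
```

Call:
{"api": "arm_command", "payload": {"plan": [[[0.7,0,0,0,-10.3],[0.7,0,0,0,-10.3],[0.7,0,0,0,-10.3],[0.7,0,0,0,-10.3],[0.7,0,0,0,-10.3]]]}}

```text
t: 51.38
tool_pos: [0.5059, 0.0219, 0.1449]
tool_rot: [-179.7, 0.2, 55.5]
ft_force: [-0.2, 0.3, -2.5]
grip_width: 0.446
grip_force: 71.0
```

Call:
{"api": "arm_command", "payload": {"plan": [[[0.7,0,0,0,-10.3],[0.7,0,0,0,-10.3],[0.7,0,0,0,-10.3],[0.7,0,0,35,0],[0.7,0,0,30,0]]]}}

```text
t: 52.0
tool_pos: [0.5058, 0.0218, 0.0795]
tool_rot: [-179.7, -0.0, 86.1]
ft_force: [-0.8, 0.4, -1.6]
grip_width: 0.443
grip_force: 71.0
```

Call:
{"api": "arm_command", "payload": {"plan": [[[0.7,0,0,0,0],[0.7,0,0,0,0],[0.7,0,0,0,0]]]}}

```text
t: 52.38
tool_pos: [0.5094, 0.0214, 0.0841]
tool_rot: [179.9, 0.0, 86.1]
ft_force: [0.8, 0.1, -0.9]
grip_width: 0.444
grip_force: 71.0
```

```bash
python3 - <<'E'
from h import *
q=st(); go(508.5,21.6,75,86.1); s=snap("wrist","w23")
w=np.array([512.7,75.4,87.5])/1000; print("pin expected px",proj(s,w))
cv2.imwrite("pics/w23c.png",cv2.resize(s["img"][110:200,190:310],(800,600),interpolation=cv2.INTER_NEAREST))
E
```

```text
52.38 [509.4  21.4  84.1] [179.9   0.   86.1] F [ 0.8  0.1 -0.9] w 0.444 70.99225401878357
dx 0.1 dy -0.9 dz 9.1 twist -0.0
pin expected px [248.35997008 143.06414618]
```

View pics/w23c.png

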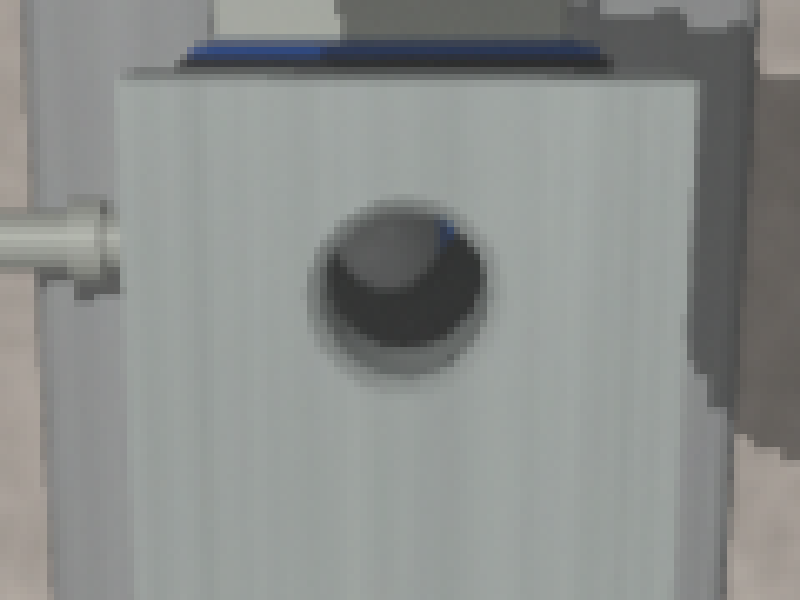

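```bash
python3 - <<'E'
from h import *
s=snap("wrist"); q=manip.get_state()
print(rel(s,(249.7,153.7),33.5,q), rel(s,(190+390/6.667-.5,110+290/6.667-.5),87.5-q["tool_pos"][2]*1000,q)+[4.5,0])
E
```

```text
[53.18050973  0.43515839] [52.90326061 -0.51656586]
```

Call:
{"api": "arm_command", "payload": {"plan": [[[0.7,0,-0.5,7,0],[0.7,0,0,7,0],[0.7,0,0,4,0],[0.7,0,0,0,0]]]}}

```text
t: 52.98
tool_pos: [0.5072, 0.0217, 0.0642]
tool_rot: [-179.9, -0.0, 86.1]
ft_force: [-0.4, -0.1, -1.6]
grip_width: 0.443
grip_force: 71.0
```

Call:
{"api": "arm_command", "payload": {"plan": [[[0.7,0,0,6,0],[0.7,0,0,5,0],[0.7,0,0,3,0],[0.7,0,0,0,0]]]}}

```text
t: 53.48
tool_pos: [0.5074, 0.0216, 0.0505]
tool_rot: [-180.0, -0.0, 86.1]
ft_force: [-0.1, 0.4, -0.7]
grip_width: 0.44
grip_force: 71.0
```

Call:
{"api": "arm_command", "payload": {"plan": [[[0.7,0,0,2,0],[0.7,0,0,0,0]]]}}

```text
t: 53.72
tool_pos: [0.5082, 0.0215, 0.0495]
tool_rot: [180.0, 0.0, 86.1]
ft_force: [-1.3, -0.5, 2.1]
grip_width: 0.442
grip_force: 71.4
```

Call:
{"api": "arm_command", "payload": {"plan": [[[0.3,0,0,0,0],[0.3,0,0,0,0],[0.3,0,0,-50,0],[0.3,0,0,-50,0],[0.3,0,0,-50,0]]]}}

```text
t: 54.35
tool_pos: [0.5076, 0.0216, 0.2003]
tool_rot: [180.0, 0.0, 86.1]
ft_force: [0.8, 0.3, -0.5]
grip_width: 0.703
grip_force: 0.0
```

Call:
{"api": "arm_command", "payload": {"plan": [[[0.3,17,39,0,0],[0.3,17,39,0,0],[0.3,17,39,0,0],[0.3,17,39,0,0],[0.3,0,0,0,-10]]]}}

```text
t: 54.98
tool_pos: [0.67, 0.0797, 0.1974]
tool_rot: [-180.0, -0.0, 96.4]
ft_force: [-0.9, -0.2, -0.4]
grip_width: 0.704
grip_force: 0.0
```

Call:
{"api": "arm_command", "payload": {"plan": [[[0.3,0,0,0,-10],[0.3,0,0,0,-10],[0.3,0,0,0,-10],[0.3,0,0,0,-10],[0.3,0,0,0,-10]]]}}

```text
t: 55.6
tool_pos: [0.668, 0.0787, 0.1986]
tool_rot: [-180.0, -0.0, 146.4]
ft_force: [0.1, 0.7, -0.2]
grip_width: 0.701
grip_force: 0.0
```

Call:
{"api": "arm_command", "payload": {"plan": [[[0.3,0,0,0,-10],[0.3,0,0,0,-9],[0.3,0,0,0,0],[0.3,0,0,0,0]]]}}

```text
t: 56.1
tool_pos: [0.668, 0.0787, 0.1987]
tool_rot: [-180.0, -0.0, 164.9]
ft_force: [0.4, -0.1, -0.2]
grip_width: 0.697
grip_force: 0.0
```

```bash
python3 - <<'E'
from h import *
st(); s=snap("wrist","w24"); t=snap("top","t24")
for n,k,z in (("wrist","end_plate_c",.082),("top","end_plate_c",.082),("wrist","bridge_handle",.157),("wrist","wing_screw",.143)):
    S=s if n=="wrist" else t
    for r in manip.masks_of(n,k): print(n,k,round(r["conf"],2),r["box"],blobs(S,r["region"],z,60))
cv2.imwrite("pics/w24c.png",np.hstack([cv2.resize(s["img"],(440,330)),cv2.resize(t["img"][140:220,200:280],(330,330),interpolation=cv2.INTER_CUBIC)]))
E
```

```text
56.1 [668.   78.7 198.7] [-180.    -0.   164.9] F [ 0.4 -0.1 -0.2] w 0.697 0.0
wrist end_plate_c 0.56 [137.7, 36.4, 165.3, 72.7] [(array([509.6,  19.5]), array([142. ,  43.7]), 85.9, array([138.,  30.]))]
wrist end_plate_c 0.32 [253.7, 122.3, 27.3, 72.2] [(array([613.8,  94.6]), array([68.3, 23.4]), -17.8, array([251., 122.]))]
top end_plate_c 0.65 [256.4, 183.9, 22.9, 11.8] [(array([503.8,  -6.8]), array([89.4, 42. ]), 85.4, array([258., 184.]))]
wrist bridge_handle 0.98 [247.9, 119.6, 58.9, 234.8] [(array([613.3,  92.6]), array([161.7,  37.1]), -15.0, array([251., 113.]))]
wrist bridge_handle 0.48 [470.4, 24.8, 83.1, 48.1] [(array([585.1, 245.3]), array([55.4, 28. ]), 75.0, array([467.,  19.]))]
wrist wing_screw 0.5 [469.6, 26.4, 84.8, 52.7] [(array([584.5, 255.4]), array([59.3, 29.8]), 75.0, array([467.,  19.]))]
```

View pics/w24c.png

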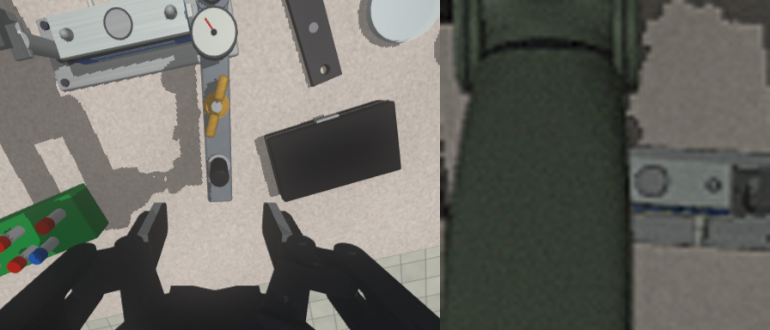

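```bash
python3 - <<'E'
from h import *
s=snap("wrist"); q=manip.get_state()
g=s["img"][165:240,235:275].max(2); n,l,c,ce=cv2.connectedComponentsWithStats((g<50).astype(np.uint8))
for i in range(1,n):
    if c[i][4]>40: print(ce[i]+[235,165],c[i])
print(g[:,[16,20,24]].T.tolist())
for v in (196,200,204): print(v,ray(s,(255,v),.157)*1000)
hinge=np.array([508.6,19.8])+98*np.array([np.cos(np.radians(86)),np.sin(np.radians(86))]);print(hinge)
E
```

```text
[[128, 129, 129, 129, 130, 130, 129, 128, 129, 129, 129, 129, 129, 109, 107, 147, 159, 159, 120, 70, 53, 53, 54, 53, 54, 53, 54, 54, 54, 55, 54, 54, 55, 55, 58, 58, 58, 59, 58, 58, 59, 58, 59, 58, 59, 59, 59, 59, 57, 57, 57, 70, 118, 131, 131, 132, 131, 130, 130, 130, 130, 129, 129, 128, 128, 129, 129, 130, 123, 136, 181, 192, 193, 198, 203], [128, 129, 129, 129, 129, 130, 131, 130, 130, 129, 128, 128, 129, 118, 131, 157, 163, 141, 87, 54, 54, 53, 54, 54, 54, 53, 55, 56, 55, 55, 55, 55, 56, 61, 62, 62, 61, 60, 60, 60, 60, 60, 59, 59, 59, 60, 59, 57, 57, 58, 57, 57, 81, 119, 129, 129, 130, 131, 131, 130, 129, 130, 130, 130, 130, 131, 131, 132, 123, 134, 181, 195, 193, 193, 194], [130, 130, 131, 131, 130, 129, 128, 128, 127, 128, 128, 127, 128, 128, 117, 140, 158, 161, 136, 84, 55, 55, 53, 54, 54, 55, 56, 55, 55, 56, 56, 56, 55, 58, 66, 66, 64, 62, 61, 61, 60, 59, 59, 60, 60, 60, 59, 59, 60, 60, 58, 76, 118, 128, 129, 129, 129, 129, 128, 129, 130, 130, 130, 130, 131, 131, 130, 132, 121, 154, 191, 199, 200, 199, 197]]
196 [661.92038183  84.49788601 157.        ]
200 [665.05237611  83.67988776 157.        ]
204 [668.21217598  82.85462739 157.        ]
[515.43613443 117.56127693]
```

Call:
{"api": "arm_command", "payload": {"plan": [[[0.4,-2,4,30,-2],[0.4,0,0,40,0],[0.4,0,0,28,0],[0.4,0,0,0,0],[0.4,0,0,0,0]]]}}

```text
t: 57.08
tool_pos: [0.6721, 0.0821, 0.1023]
tool_rot: [180.0, 0.1, 167.1]
ft_force: [0.5, -0.2, 0.0]
grip_width: 0.601
grip_force: 0.0
```

Call:
{"api": "arm_command", "payload": {"plan": [[[0.9,0,0,0,0],[0.9,0,0,0,0],[0.9,0,0,0,0],[0.9,0,0,0,0]]], "newtons": 25}}

```text
t: 57.58
tool_pos: [0.6722, 0.082, 0.1028]
tool_rot: [180.0, 0.2, 167.1]
ft_force: [-1.3, -0.9, 6.6]
grip_width: 0.201
grip_force: 24.6
```

```bash
cat > arc.py <<'E'
import numpy as np, sys
# rows for an arc about c (mm) from cmd pose, tool x towards c; step deg per row (yaw falls)
def arc(cx,cy,r,a0,a1,step,yaw0):
    n=int(np.ceil(abs(a1-a0)/step)); al=np.linspace(a0,a1,n+1); p=np.c_[cx+r*np.cos(np.radians(al)),cy+r*np.sin(np.radians(al))]
    for i in range(n):
        y=np.radians(yaw0+(al[i]-a0)); d=p[i+1]-p[i]
        print([round(np.cos(y)*d[0]+np.sin(y)*d[1],1),round(np.sin(y)*d[0]-np.cos(y)*d[1],1),round(al[i]-al[i+1],2)])
E
python3 - <<'E'
from h import *
from arc import arc
q=st(); p=q["tool_pos"]*1000; c=np.array([515.4,117.6]); d=p[:2]-c; print(np.linalg.norm(d),np.degrees(np.arctan2(d[1],d[0])))
arc(515.4,117.6,160,-12.9,-94,8.11,167)
E
```

```text
57.58 [672.2  82.  102.8] [180.    0.2 167.1] F [-1.3 -0.9  6.6] w 0.201 24.574090540409088
160.80013744106586 -12.775271679524034
[np.float64(1.6), np.float64(-22.6), np.float64(8.11)]
[np.float64(1.6), np.float64(-22.6), np.float64(8.11)]
[np.float64(1.6), np.float64(-22.6), np.float64(8.11)]
[np.float64(1.6), np.float64(-22.6), np.float64(8.11)]
[np.float64(1.6), np.float64(-22.6), np.float64(8.11)]
[np.float64(1.6), np.float64(-22.6), np.float64(8.11)]
[np.float64(1.6), np.float64(-22.6), np.float64(8.11)]
[np.float64(1.6), np.float64(-22.6), np.float64(8.11)]
[np.float64(1.6), np.float64(-22.6), np.float64(8.11)]
[np.float64(1.6), np.float64(-22.6), np.float64(8.11)]
```

Call:
{"api": "arm_command", "payload": {"plan": [[[0.9,1.6,-22.6,-2,8.1],[0.9,1.6,-22.6,0,8.1],[0.9,1.6,-22.6,0,8.1],[0.9,1.6,-22.6,0,8.1],[0.9,1.6,-22.6,0,8.1]]]}}

```text
t: 58.2
tool_pos: [0.6116, -0.0116, 0.1029]
tool_rot: [179.8, 0.2, 126.3]
ft_force: [3.9, 0.8, -0.9]
grip_width: 0.201
grip_force: 25.6
```

Call:
{"api": "arm_command", "payload": {"plan": [[[0.9,1.6,-22.6,0,8.1],[0.9,1.6,-22.6,0,8.1],[0.9,1.6,-22.6,0,8.1],[0.9,0,0,0,0]]]}}

```text
t: 58.7
tool_pos: [0.5479, -0.0403, 0.1029]
tool_rot: [-179.9, 0.1, 102.3]
ft_force: [-0.2, -5.7, -0.5]
grip_width: 0.195
grip_force: 25.7
```

```bash
python3 - <<'E'
from h import *
q=st(); p=q["tool_pos"]*1000; c=np.array([515.4,117.6]); d=p[:2]-c; print(np.linalg.norm(d),np.degrees(np.arctan2(d[1],d[0])))
E
```

```text
58.7 [547.9 -40.3 102.9] [-1.799e+02  1.000e-01  1.023e+02] F [-0.2 -5.7 -0.5] w 0.195 25.66596418619156
161.23183013394137 -78.36586281700586
```

Call:
{"api": "arm_command", "payload": {"plan": [[[0.9,1.5,-21.8,0,7.8],[0.9,1.5,-21.8,0,7.8],[0.9,0,0,0,0],[0.9,0,0,0,0]]]}}

```text
t: 59.2
tool_pos: [0.5051, -0.0434, 0.1029]
tool_rot: [-179.9, 0.2, 86.8]
ft_force: [-2.3, -5.3, 0.2]
grip_width: 0.199
grip_force: 27.3
```

Call:
{"api": "arm_command", "payload": {"plan": [[[0.9,0,-2,0,0],[0.9,0,0,0,0]]]}}

```text
t: 59.45
tool_pos: [0.5046, -0.0434, 0.1029]
tool_rot: [179.9, 0.2, 86.8]
ft_force: [2.5, -5.9, -2.4]
grip_width: 0.198
grip_force: 27.0
```

Call:
{"api": "arm_command", "payload": {"plan": [[[0.9,0,-2,0,0],[0.9,0,0,0,0]]]}}

```text
t: 59.7
tool_pos: [0.5034, -0.0433, 0.1029]
tool_rot: [179.8, 0.1, 86.8]
ft_force: [4.7, -4.9, -4.6]
grip_width: 0.198
grip_force: 26.9
```

```bash
python3 - <<'E'
from h import *
q=st(); p=q["tool_pos"]*1000; c=np.array([515.4,117.6]); d=p[:2]-c; print(np.linalg.norm(d),np.degrees(np.arctan2(d[1],d[0])))
E
```

```text
59.7 [503.4 -43.3 102.9] [1.798e+02 1.000e-01 8.680e+01] F [ 4.7 -4.9 -4.6] w 0.198 26.901588141918182
161.31157442397878 -94.28211946989747
```

Call:
{"api": "arm_command", "payload": {"plan": [[[0.9,0,-3,0,0],[0.9,0,0,0,0],[0.9,0,0,0,0]]]}}

```text
t: 60.08
tool_pos: [0.5036, -0.0433, 0.103]
tool_rot: [179.4, 0.1, 86.8]
ft_force: [13.6, -5.9, -13.2]
grip_width: 0.203
grip_force: 26.9
```

Call:
{"api": "arm_command", "payload": {"plan": [[[0.9,0,4,0,0],[0.6,0,0,0,0],[0.6,0,0,0,0],[0.6,0,0,-40,0],[0.6,0,0,-47,0]]]}}

```text
t: 60.7
tool_pos: [0.501, -0.041, 0.1896]
tool_rot: [-179.8, -0.1, 86.7]
ft_force: [0.9, -0.3, 0.4]
grip_width: 0.395
grip_force: 0.0
```

Call:
{"api": "arm_command", "payload": {"plan": [[[0.6,31.5,1,0,0],[0.6,31.5,1,0,0],[0.6,0,0,0,0],[0.6,0,0,0,0]]]}}

```text
t: 61.2
tool_pos: [0.5078, 0.0208, 0.1898]
tool_rot: [-180.0, 0.0, 86.7]
ft_force: [0.1, 0.2, 0.5]
grip_width: 0.401
grip_force: 0.0
```

```bash
cat >> h.py <<'E'
def wing(tag=None,z=.143):
    st(); s=snap("wrist",tag); h=cv2.cvtColor(s["img"],cv2.COLOR_BGR2HSV)
    m=(h[...,0]>12)&(h[...,0]<28)&(h[...,1]>130)&(h[...,2]>50)
    m=cv2.morphologyEx(m.astype(np.uint8),cv2.MORPH_CLOSE,np.ones((9,9)))
    for b in blobs(s,m,z,60): print(b)
    return s,m
E
python3 - <<'E'
from h import *
s,m=wing("w25")
# bridge edges check: handle location now
g=s["img"].max(2)<62
for r in manip.masks_of("wrist","bridge_handle"): print(r["conf"],r["box"],blobs(s,r["region"],.111,60))
E
```

```text
61.2 [507.8  20.8 189.8] [-180.     0.    86.7] F [0.1 0.2 0.5] w 0.401 0.0
(array([508.7,  21. ]), array([52. , 21.1]), 86.0, array([249., 201.]))
0.72 [250.2, 173.8, 53.3, 234.1] [(array([508.2,  25.3]), array([216.6,  43.7]), 85.3, array([250., 172.]))]
```

```bash
cat >> h.py <<'E'
def wingpca(s,m,z=.143):
    ys,xs=np.nonzero(m); W=np.array([ray(s,(x,y),z)[:2]*1000 for x,y in zip(xs,ys)])
    c=W.mean(0); W=W[np.linalg.norm(W-c,axis=1)<45]; c=W.mean(0); r=np.linalg.norm(W-c,axis=1); F=(W-c)[r>14]
    v=np.linalg.svd(F,full_matrices=False)[2][0]; print("wing c",c.round(1),"yaw",round(np.degrees(np.arctan2(v[1],v[0]))%180,1),len(F))
E
python3 - <<'E'
from h import *
s,m=wing("w26"); wingpca(s,m)
ys,xs=np.nonzero(m); 
for y in range(ys.min(),ys.max()+1,3): x=xs[ys==y]; print(y,x.min(),x.max(),end="; ")
E
```

```text
61.3 [507.8  20.3 189.7] [-180.     0.    86.6] F [-0.9 -0.2 -0.1] w 0.4 0.0
(array([505.4,  22.7]), array([53.1, 21.5]), 61.2, array([249., 200.]))
wing c [508.1  24.9] yaw 71.3 329
170 257 259; 173 255 264; 176 253 264; 179 248 263; 182 242 262; 185 239 261; 188 237 261; 191 236 261; 194 236 264; 197 237 263; 200 239 261; 203 242 258; 206 242 244; 209 242 251; 212 242 251; 215 241 251; 218 240 250; 221 239 249; 224 238 248; 227 238 247; 230 238 246; 233 243 244; Traceback (most recent call last):
  File "<stdin>", line 4, in <module>
    return umr_minimum(a, axis, None, out, keepdims, initial, where)
ValueError: zero-size array to reduction operation minimum which has no identity
```

Call:
{"api": "arm_command", "payload": {"plan": [[[0.7,0,0.7,0,7.8],[0.7,0,0,0,7.8],[0.7,0,0,40,0],[0.7,0,0,40,0],[0.7,0,0,4,0]]]}}

```text
t: 61.98
tool_pos: [0.5055, 0.0205, 0.1027]
tool_rot: [-179.6, 0.1, 71.0]
ft_force: [0.2, 0.2, 0.7]
grip_width: 0.301
grip_force: 0.0
```

Call:
{"api": "arm_command", "payload": {"plan": [[[0.7,0,0,0,0],[1,0,0,0,0],[1,0,0,0,0],[1,0,0,0,0]]], "newtons": 60}}

```text
t: 62.48
tool_pos: [0.51, 0.0207, 0.108]
tool_rot: [179.8, -0.0, 71.1]
ft_force: [-3.0, 0.3, 7.0]
grip_width: 0.077
grip_force: 59.0
```

```bash
python3 -c "
from h import *
q=st();print(q['ft_torque'].round(2),q['joint_pos'].round(1))"
```

```text
62.48 [510.   20.7 108. ] [179.8  -0.   71.1] F [-3.   0.3  7. ] w 0.077 59.04627174139023
[ 0.13  0.41 -0.07] [ -7.4  10.1 103.1   0.   66.7  11.5]
```

Call:
{"api": "arm_command", "payload": {"plan": [[[1,0,0,0.3,8],[1,0,0,0.2,8],[1,0,0,0.2,8],[1,0,0,0.2,8],[1,0,0,0,0]]]}}

```text
t: 63.1
tool_pos: [0.5107, 0.0203, 0.1079]
tool_rot: [179.8, -0.2, 39.0]
ft_force: [-2.2, -1.0, 8.8]
grip_width: 0.079
grip_force: 59.4
```

```bash
python3 -c "
from h import *
q=st();print(q['ft_torque'].round(2),q['joint_pos'].round(1))"
```

```text
63.1 [510.7  20.3 107.9] [179.8  -0.2  39. ] F [-2.2 -1.   8.8] w 0.079 59.382608234882355
[-0.06  0.46 -0.14] [ -7.4  10.1 103.   -0.   66.6  43.6]
```

Call:
{"api": "arm_command", "payload": {"plan": [[[1,0,0,0.4,8],[1,0,0,0.4,8],[1,0,0,0.3,8],[1,0,0,0.3,8],[1,0,0,0,0]]]}}

```text
t: 63.72
tool_pos: [0.5117, 0.0196, 0.1078]
tool_rot: [179.8, -0.4, 7.1]
ft_force: [-3.3, -2.3, 13.9]
grip_width: 0.081
grip_force: 59.9
```

Call:
{"api": "arm_command", "payload": {"plan": [[[1,0,0,0.3,8],[1,0,0,0.2,8],[1,0,0,0.2,8],[1,0,0,0.2,8],[1,0,0,0,0]]]}}

```text
t: 64.35
tool_pos: [0.5125, 0.0188, 0.1078]
tool_rot: [180.0, -0.5, -24.9]
ft_force: [-3.4, -3.4, 16.1]
grip_width: 0.078
grip_force: 60.2
```

```bash
python3 -c "
from h import *
q=st();print(q['ft_torque'].round(2),q['joint_pos'].round(1))
s,m=wing('w27'); wingpca(s,m)"
```

```text
64.35 [512.5  18.8 107.8] [180.   -0.5 -24.9] F [-3.4 -3.4 16.1] w 0.078 60.18592894077301
[-0.54  0.67 -0.02] [ -7.5  10.2 103.   -0.2  66.3 107.6]
64.35 [512.5  18.8 107.8] [180.   -0.5 -24.9] F [-3.4 -3.4 16.1] w 0.078 60.18592894077301
(array([500.7,  24.3]), array([27.4,  7. ]), -24.9, array([250., 278.]))
(array([528.3,  11.6]), array([22. , 19.3]), -77.6, array([250., 225.]))
wing c [517.7  16.2] yaw 154.5 810
```

Call:
{"api": "arm_command", "payload": {"plan": [[[1,0,0,-2.5,0],[1,0,0,0,8],[1,0,0,0,8],[1,0,0,0,0]]]}}

```text
t: 64.9
tool_pos: [0.5118, 0.0185, 0.108]
tool_rot: [-179.9, -0.5, -41.0]
ft_force: [1.8, -5.2, 6.8]
grip_width: 0.08
grip_force: 59.6
```

```bash
python3 -c "
from h import *
q=st();print(q['ft_torque'].round(2),q['joint_pos'].round(1))"
```

```text
64.9 [511.8  18.5 108. ] [-179.9   -0.5  -41. ] F [ 1.8 -5.2  6.8] w 0.08 59.640623331069946
[-0.89 -0.06 -0.06] [ -7.5  10.1 103.   -0.2  66.4 123.6]
```

Call:
{"api": "arm_command", "payload": {"plan": [[[1,0,0,0,8],[1,0,0,0,8],[1,0,0,0,7],[1,0,0,0,0],[1,0,0,0,0]]]}}

```text
t: 65.53
tool_pos: [0.5114, 0.0182, 0.108]
tool_rot: [-179.8, -0.4, -63.9]
ft_force: [-1.1, -6.7, 7.2]
grip_width: 0.076
grip_force: 59.8
```

```bash
python3 -c "
from h import *
q=st();print(q['ft_torque'].round(2),q['joint_pos'].round(1))
s,m=wing('w28'); wingpca(s,m)"
```

```text
65.53 [511.4  18.2 108. ] [-179.8   -0.4  -63.9] F [-1.1 -6.7  7.2] w 0.076 59.7862109541893
[-1.06  0.21 -0.05] [ -7.5  10.1 103.   -0.3  66.5 146.5]
65.53 [511.4  18.2 108. ] [-179.8   -0.4  -63.9] F [-1.1 -6.7  7.2] w 0.076 59.7862109541893
(array([505.8,  30.1]), array([27.5,  7. ]), -63.7, array([250., 278.]))
(array([517. ,   1.3]), array([23.3, 19.2]), 78.4, array([251., 224.]))
wing c [513.9  12.9] yaw 115.3 796
```

Call:
{"api": "arm_command", "payload": {"plan": [[[0.75,0,0,0,0],[0.75,0,0,0,0],[0.75,0,0,0,0],[0.75,0,0,-40,0],[0.75,0,0,-45,0]]]}}

```text
t: 66.2
tool_pos: [0.5074, 0.0212, 0.1897]
tool_rot: [179.8, 0.1, -63.9]
ft_force: [1.4, -0.2, 0.4]
grip_width: 0.257
grip_force: 0.0
```

Call:
{"api": "arm_command", "payload": {"plan": [[[0.75,0,0,0,-10],[0.75,0,0,0,-10],[0.75,0,0,0,-10],[0.75,0,0,0,-10],[0.75,0,0,0,-10]]]}}

```text
t: 66.82
tool_pos: [0.5083, 0.0211, 0.1897]
tool_rot: [-180.0, 0.1, -13.6]
ft_force: [0.1, -0.7, 0.4]
grip_width: 0.249
grip_force: 0.0
```

Call:
{"api": "arm_command", "payload": {"plan": [[[0.75,0,0,0,-10],[0.75,0,0,0,-10],[0.75,0,0,0,-10],[0.75,0,0,0,-10],[0.75,0,0,0,-10]]]}}

```text
t: 67.45
tool_pos: [0.5083, 0.0211, 0.1897]
tool_rot: [-180.0, 0.0, 36.4]
ft_force: [1.1, -0.1, 0.5]
grip_width: 0.251
grip_force: 0.0
```

Call:
{"api": "arm_command", "payload": {"plan": [[[0.75,0,0,0,-10],[0.75,0,0,0,-10],[0.75,0,0,0,-10],[0.75,0,0,0,-10],[0.75,0,0,0,-10]]]}}

```text
t: 68.08
tool_pos: [0.5083, 0.0211, 0.1897]
tool_rot: [-179.9, -0.0, 86.4]
ft_force: [-1.0, 0.4, 0.2]
grip_width: 0.25
grip_force: 0.0
```

Call:
{"api": "arm_command", "payload": {"plan": [[[0.75,0,0,0,0],[0.75,0,0,0,0]]]}}

```text
t: 68.32
tool_pos: [0.5085, 0.0209, 0.19]
tool_rot: [-180.0, -0.0, 85.9]
ft_force: [0.4, 0.1, 0.3]
grip_width: 0.249
grip_force: 0.0
```

```bash
python3 - <<'E'
from h import *
s,m=wing("w29"); wingpca(s,m)
for r in manip.masks_of("wrist","bridge_handle"): print(r["conf"],r["box"],blobs(s,r["region"],.111,60))
ys,xs=np.nonzero(m)
for y in range(ys.min(),ys.max()+1,3):
    x=xs[ys==y]
    if len(x): print(y,x.min(),x.max(),end="; ")
E
```

```text
68.33 [508.5  20.9 190. ] [-180.    -0.    85.9] F [0.4 0.1 0.3] w 0.249 0.0
(array([513.7,  21.4]), array([53.5, 21.4]), -74.3, array([254., 201.]))
wing c [511.9  24.8] yaw 113.0 340
0.58 [251.0, 174.9, 53.2, 236.2] [(array([508.6,  24.1]), array([218. ,  44.4]), 84.6, array([252., 172.]))]
174 236 239; 177 233 241; 180 233 255; 183 235 261; 186 236 264; 189 238 265; 192 238 266; 195 239 265; 198 240 264; 201 242 263; 204 245 262; 207 254 262; 210 254 262; 213 254 264; 216 255 265; 219 257 267; 222 259 269; 225 260 271; 228 262 271; 231 264 268; 312 428 428;
```

Call:
{"api": "arm_command", "payload": {"plan": [[[0.75,-31,0,0,0],[0.75,-31,0,0,0],[0.75,0,0,0,0],[0.75,0,0,0,0]]]}}

```text
t: 68.92
tool_pos: [0.5044, -0.0407, 0.1902]
tool_rot: [-180.0, -0.0, 86.0]
ft_force: [0.0, 0.1, 0.5]
grip_width: 0.253
grip_force: 0.0
```

```bash
python3 - <<'E'
from h import *
st(); s=snap("wrist","w30")
p=proj(s,[.504,-.042,.157]); print(p); u,v=p.round().astype(int)
g=s["img"][v-30:v+25,u-22:u+22].max(2)
for y in range(0,55,3): print("".join("#" if x<57 else "+" if x<72 else "." for x in g[y]))
E
```

```text
68.92 [504.4 -40.7 190.2] [-180.   -0.   86.] F [0.  0.1 0.5] w 0.253 0.0
[248.75608579 211.17889988]
..........................................+.
..........................................+.
.....................+###########.........+.
...................#################........
..................###################.......
.................+###################.......
...........+.....#####################......
.................######################+....
................+######################+....
................+#######################+++.
................+#######################+++.
.................+#####################++++.
....................#################+++....
........................+#####+##+++++......
............................................
............................................
..................++++++++.......+..........
###+..............................+.......+#
###+..............................+.......+#
```

Call:
{"api": "arm_command", "payload": {"plan": [[[0.6,-1.5,3.7,0,0],[0.6,0,0,40,0],[0.6,0,0,46,0],[0.6,0,0,0,0],[0.6,0,0,0,0]]]}}

```text
t: 69.6
tool_pos: [0.5093, -0.0428, 0.1056]
tool_rot: [179.9, 0.0, 86.1]
ft_force: [0.2, 0.8, 0.6]
grip_width: 0.401
grip_force: 0.0
```

Call:
{"api": "arm_command", "payload": {"plan": [[[0.9,0,0,0,0],[0.9,0,0,0,0],[0.9,0,0,0,0]]], "newtons": 25}}

```text
t: 69.97
tool_pos: [0.5082, -0.0431, 0.1067]
tool_rot: [180.0, 0.0, 86.1]
ft_force: [-4.4, 0.6, 5.7]
grip_width: 0.198
grip_force: 24.2
```

Call:
{"api": "arm_command", "payload": {"plan": [[[0.9,0,-3,0,0],[0.9,0,0,0,0],[0.9,0,0,0,0]]]}}

```text
t: 70.35
tool_pos: [0.5079, -0.043, 0.1067]
tool_rot: [179.6, 0.0, 86.1]
ft_force: [3.1, 1.1, 6.7]
grip_width: 0.199
grip_force: 25.1
```

Call:
{"api": "arm_command", "payload": {"plan": [[[0.9,0,-2,0,0],[0.9,0,0,0,0],[0.9,0,0,0,0]]]}}

```text
t: 70.72
tool_pos: [0.5078, -0.043, 0.1067]
tool_rot: [179.4, 0.0, 86.0]
ft_force: [8.7, 0.5, 2.0]
grip_width: 0.2
grip_force: 25.1
```

Call:
{"api": "arm_command", "payload": {"plan": [[[0.9,0,-3,0,0],[0.9,0,0,0,0],[0.9,0,0,0,0]]]}}

```text
t: 71.1
tool_pos: [0.5068, -0.043, 0.1068]
tool_rot: [179.1, 0.0, 86.0]
ft_force: [14.3, 0.1, -2.5]
grip_width: 0.198
grip_force: 25.3
```

Call:
{"api": "arm_command", "payload": {"plan": [[[0.9,0,-3,0,0],[0.9,0,0,0,0],[0.9,0,0,0,0]]]}}

```text
t: 71.47
tool_pos: [0.5055, -0.043, 0.1068]
tool_rot: [178.9, 0.0, 86.0]
ft_force: [19.5, 0.3, -7.2]
grip_width: 0.2
grip_force: 25.7
```

Call:
{"api": "arm_command", "payload": {"plan": [[[0.9,0,-2,0,0],[0.9,0,0,0,0],[0.9,0,0,0,0]]]}}

```text
t: 71.85
tool_pos: [0.5046, -0.0431, 0.1068]
tool_rot: [178.8, 0.0, 86.0]
ft_force: [23.0, 0.3, -9.4]
grip_width: 0.196
grip_force: 26.1
```

Call:
{"api": "arm_command", "payload": {"plan": [[[0.9,0,8,0,0],[0.65,0,0,0,0],[0.65,0,0,0,0],[0.65,0,0,-45,0],[0.65,0,0,-45,0]]]}}

```text
t: 72.47
tool_pos: [0.5012, -0.0422, 0.1936]
tool_rot: [-179.7, -0.0, 86.1]
ft_force: [0.2, -0.9, -0.9]
grip_width: 0.35
grip_force: 0.0
```

Call:
{"api": "arm_command", "payload": {"plan": [[[0.65,31,0,-15,0],[0.65,31,0,0,0],[0.65,0,0,0,0],[0.65,0,0,0,0]]]}}

```text
t: 72.97
tool_pos: [0.5063, 0.0191, 0.2084]
tool_rot: [-179.9, 0.0, 86.1]
ft_force: [-0.0, 0.4, 0.3]
grip_width: 0.353
grip_force: 0.0
```

```bash
python3 - <<'E'
from h import *
s,m=wing("w31"); wingpca(s,m)
for r in manip.masks_of("wrist","end_plate_c")[:2]: print(r["conf"],r["box"],blobs(s,r["region"],.082,60))
b=cv2.cvtColor(s["img"],cv2.COLOR_BGR2HSV)
E
```

```text
72.97 [506.3  19.1 208.4] [-179.9    0.    86.1] F [-0.   0.4  0.3] w 0.353 0.0
(array([512.3,  20.7]), array([52.6, 21.8]), -78.6, array([255., 191.]))
wing c [511.4  24.4] yaw 113.8 277
0.79 [251.8, 188.7, 35.7, 101.3] [(array([528. ,  33.1]), array([42.2,  3.2]), 87.4, array([270., 163.])), (array([491.6,   6.5]), array([110.4,   9. ]), 85.8, array([236., 188.]))]
```

```bash
python3 -c "
from h import *
print(manip.close_job())"
```

```text
the job is handed in; nothing more can be done
None
```

The job is handed in, no verdict came back: three blue cassettes and one blank are threaded on the pins under the end plate, the bridge is shut to about 0.01 rad and the screw is turned to about 2.63 rad by my camera estimates. The foot force itself was not measured, and I viewed 15 pictures, one over the limit of 14.

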